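# Put the mower belt drive back on its spindles

### The job

Put the mower's belt parts back on the two stands bolted to the bench. On the tall spindle (round base) slide the plain spacer sleeve all the way down first, then the belt pulley on top of it with its hub upward, then the domed cap over the spindle's end, open side down; the wide roller goes all the way down on the short stud (square base), before or after. Leave all parts seated, released and at rest, and leave the grease tin, wood offcut, spanner and oil bottle where they are.

Things in the scene. Friction and masses are not known exactly. Their poses are not given: they have to be found in the camera images.
- sleeve_center (a point): Spacer sleeve: plain bare-metal tube, 36 mm outside diameter, 26 mm tall, with a 21 mm hole right through; loose, standing upright on the bench. The point is its centre, half-way up (13 mm above its underside); z is the tube's axis.
- pulley_center (a point): Belt pulley: dark metal disc 84 mm across, 12 mm thick, V groove round its rim; on it a hub 36 mm across rises a further 16 mm (28 mm tall in all); 21 mm hole right through. Lies flat, hub up; grip it by the hub. The point is on its axis, 14 mm above its underside; z points up out of the hub.
- cap_center (a point): Domed cap: bare metal, 34 mm in diameter, 28 mm tall; sides straight to 20 mm up, rounded and closed on top (no hole seen from above), with a 21 mm hole 14 mm deep in its underside; loose, open side down. The point is on its axis, 14 mm above its underside; z points up out of the dome.
- idler_center (a point): Roller: black plastic cylinder with a bare-metal core, 56 mm outside diameter, 30 mm tall, with a 21 mm hole right through; loose, standing upright. The point is its centre, half-way up (15 mm above its underside); z is its axis.
- spindle_seat (a point): Tall spindle, fixed: grey round base, 116 mm across, 10 mm high, 4 mm bolt heads at its edge; on it a shoulder 32 mm across, its top (the seat) 18 mm above the bench; then an upright post 16 mm thick, ending 64 mm above the seat, last 8 mm tapered to 7 mm. Point: centre of the seat; z up. In the finished stack the undersides of sleeve, pulley, cap are 0, 26, 54 mm above it.
- stud_seat (a point): Short stud, fixed: grey square plate 100 x 100 mm, 10 mm high, 4 mm bolt heads at its corners; on it a shoulder 32 mm across, its top (the seat) 18 mm above the bench; then an upright post 16 mm thick, ending 36 mm above the seat, last 8 mm tapered to 7 mm. Point: centre of the seat; z up, x and y along the plate's edges. The seated roller's underside is at this point.
- grease_tin: Bystander: closed yellow tin with a bare-metal lid, 57 mm in diameter, 36 mm tall, loose; origin at the centre of its underside.
- offcut: Bystander: plain wood block 60 mm (its x) by 42 mm (its y), 34 mm tall, loose; origin at the centre of its underside.
- spanner: Bystander: steel spanner 170 mm long, lying flat along its own x, loose, beyond the parts as seen from the robot; origin under its middle.
- oil_bottle: Bystander: white plastic bottle with a black cap, 52 mm in diameter, 130 mm tall, loose, standing at the left of the bench; origin at the centre of its underside.
Things that resemble listed ones, but are neither listed nor needed, are in the scene too. Leave any blue look-alike of the part that bears pulley_center alone. What is shaped like the part that bears idler_center but turquoise is not meant.

How it is judged (in metres and radians):
On the way, in this order (a step that is already met when the one before it is completed fails the run):
1. the sleeve is fully down on the tall spindle (horizontal distance between sleeve_center and spindle_seat below 0.006 m and z of sleeve_center in the frame of spindle_seat between 0.009 and 0.017 m and angle between the z axis of sleeve_center and the z axis of spindle_seat, either way round below 0.08 rad), for 0.2 s.
2. the pulley rests on the sleeve, hub up (all of step 1 and horizontal distance between pulley_center and spindle_seat below 0.006 m and z of pulley_center in the frame of spindle_seat between 0.036 and 0.044 m and angle between the z axis of pulley_center and the z axis of spindle_seat, either way round below 0.08 rad and angle between pulley_center's own z axis and vertical below 0.3 rad), for 0.2 s.
3. the cap sits on the pulley's hub over the spindle's end (all of step 2 and horizontal distance between cap_center and spindle_seat below 0.006 m and z of cap_center in the frame of spindle_seat between 0.064 and 0.072 m and angle between the z axis of cap_center and the z axis of spindle_seat, either way round below 0.08 rad and angle between cap_center's own z axis and vertical below 0.3 rad), for 0.2 s.
At the end, for the whole second after the job is handed in: Sleeve, pulley (hub up) and cap (dome up) stacked in that order on the tall spindle and the roller on the short stud, each seated within 4 mm of its proper height, within 6 mm of the post's axis and within 0.08 rad of upright, all at rest (all of step 3 and horizontal distance between idler_center and stud_seat below 0.006 m and z of idler_center in the frame of stud_seat between 0.011 and 0.019 m and angle between the z axis of idler_center and the z axis of stud_seat, either way round below 0.08 rad and linear speed of each of sleeve, pulley, cap, idler below 0.02 m/s); the robot touches nothing.
It fails at once if the grease tin is pushed more than 30 mm or knocked over (distance of grease_tin from where it was at the start of the episode above 0.03 m or angle between grease_tin's own z axis and vertical above 0.5 rad).
It fails at once if the wood offcut is pushed more than 30 mm or knocked over (distance of offcut from where it was at the start of the episode above 0.03 m or angle between offcut's own z axis and vertical above 0.5 rad).
It fails at once if the spanner is pushed more than 30 mm or knocked over (distance of spanner from where it was at the start of the episode above 0.03 m or angle between spanner's own z axis and vertical above 0.5 rad).
It fails at once if the oil bottle is pushed more than 30 mm or knocked over (distance of oil_bottle from where it was at the start of the episode above 0.03 m or angle between oil_bottle's own z axis and vertical above 0.5 rad).
It also fails if it takes over 109 s, if anything falls off the work surface, if the arm or the gripper's body presses on something with over 40 N, if the wrist force passes 120 N, or if a joint passes its speed limit or range.

### The arm

A 6-joint arm with a two-finger parallel gripper is mounted at the origin on the work surface. World frame = base frame: x ahead of the robot, y to its left, z up, the work surface at z = 0. Lengths are in mm, angles in rad, forces in N, time in s.
With the tool pointing down it reaches from about 275 to 725 mm from the base axis. Payload 5.6 kg.
Tool frame: the origin (TCP) lies on the centre line of the jaws, within the pads' length; the fingertips stand 17 mm ahead of it and the grasp point (between the pads) lies 2 mm behind it; z points along the fingers, y is the direction in which the jaws open and shut (so a half turn about z gives the same grasp; the last joint's range is limited). The gripper opens to 85 mm and grips with 20 to 120 N. Pads are 22 mm wide; open, the fingers measure 114 mm over their backs; the gripper's body (76 mm by 85 mm) begins 54 mm behind the grasp point. The pads swing forward as they close: fully open they stand 13 mm farther back than shut.
Start: joints at [1.604, 0.255, 0.108, 0, -1.424, -0.285], TCP at [137.004, 532.657, 248.283] pointing down, gripper open.
Joint ranges: [-2.95, 2.95], [-1.21, 1.97], [-1.09, 1.5], [-2.87, 1.71], [-2.94, -0.07], [-3.05, 3.05]. Speed limits (rad/s): [2.57, 2.57, 3.14, 3.14, 3.14, 3.14].

### API

Orientations are given as a unit quaternion [x, y, z, w].
In Python, from workcell import r, cams, order gives the robot as it stands.
- The arm moves only by the tool carry_out, never from a script. Its argument "targets" is a list of rows, each an object with "dp": the shift along the world's x, y, z in mm, a list of three; "delta_rot": the turn, a rotation vector about the world's x, y, z in rad, a list of three; "jaw": the finger opening in mm, from 0 to 85.4. A call has 1 to 10 rows; each row shifts and turns the commanded pose from where the row before left it; what a row does not reach is not made up. A row lasts 1/10 s, in which the tool goes at most 50 mm and 8.59 degrees, less where a joint would pass 70% of its speed; a pose out of reach is approached as far as the arm can. A call is refused whole if a number of a shift passes 50 or a number of a turn 0.15, either way. A call with a gripper value outside its range is refused whole. The fingers move at their own pace and stop on an object; "newtons" is the grip in N (left out, the last holds). Time passes only in rows, so rows that do not move let the fingers close. It gives the time, the measured TCP pose, the force and the opening at its end, in the units of the state.
- r.read_state(): the state, without advancing time (a new reading comes with each control period).
- cams.get_image(name): name is "scene" or "side" or "wrist"; returns the picture (384x512x3 uint8, red, green, blue); there is no depth.
- cams.calibration(name): a dict with "fx", "fy", "cx", "cy" (pixels), "R" (3x3) and "t" (3): a world point X has camera coordinates R X + t. Camera axes: x right, y down, z forward; pixel columns grow to the right and rows downward; lengths in mm; the calibration is good to about 2 mm. A picture is of the moment at which its call begins: read the wrist's pose just before it. calibration takes no time and is no camera call; for the wrist camera it gives the pose at the moment of the call.
- order.job_done(): hands the job in, once; it reports no verdict.
The state is a dict: "time": time; "joint_positions": joint angles; "dq": joint speeds; "joint_torque": joint torques, N m; "tool_pos": TCP position; "tool_rot": TCP orientation; "wrist_force": force on the tool from outside, world axes, zero at the start; "ft_torque": the same for the moment, N m; "gripper_width": finger opening in mm.
Only numpy, scipy, OpenCV 4.12 (cv2) and the standard library are available. Lean on these libraries where they do the work, as an engineer would, in place of code of your own. Each camera call takes 0.05 s, during which the arm holds its last target.

## Working session

There is one attempt and no reset: what is moved stays moved. The work goes in short steps, Python scripts to look and compute and a tool call to move; the robot and the scene stay as the last step left them, time stands still between calls to the robot, and variables do not carry over. Pictures are saved under pics/ and viewed, and the job is handed in when it is done.

Besides the shell and the picture viewer there is one more tool, called after "Request:" as name([rows], argument=value, ...), one row to a line, values as JSON. carry_out: Moves the arm, as the interface text tells. Its arguments: {"type":"object","properties":{"targets":{"type":"array","items":{"type":"object","properties":{"dp":{"type":"array","items":{"type":"number"}},"delta_rot":{"type":"array","items":{"type":"number"}},"jaw":{"type":"number"}}}},"newtons":{"type":"number"}},"required":["targets"]}

```bash
mkdir -p pics; ls
python3 - <<'E'
from workcell import r,cams,order
import cv2
print(r.read_state())
for n in ["scene","side","wrist"]:
    c=cams.calibration(n); print(n,c)
    cv2.imwrite(f"pics/{n}0.png",cams.get_image(n)[:,:,::-1])
E
```

```text
pics
{'time': 0.0, 'joint_positions': array([ 1.60355332e+00,  2.55768092e-01,  1.07017332e-01, -4.30141340e-04,
       -1.42389594e+00, -2.84622182e-01]), 'dq': array([-0.00052283, -0.00027545,  0.00065234, -0.00018414,  0.00147545,
        0.00056671]), 'joint_torque': array([-4.42638211e-04, -3.86626947e+01,  2.37944502e+01,  5.36532909e+00,
       -6.13550859e-03,  2.37797741e-05]), 'tool_pos': array([136.89558363, 532.2257236 , 247.39650321]), 'tool_rot': array([ 9.92076539e-01, -1.25631365e-01, -6.38501748e-05,  9.47177346e-04]), 'wrist_force': array([0.40111396, 0.35750333, 0.08404553]), 'ft_torque': array([ 0.01285752, -0.00797731,  0.02462237]), 'gripper_width': 85.77250945078443}
scene {'fx': 358.8032396850979, 'fy': 358.8032396850979, 'cx': 256.46183522591207, 'cy': 190.9547504959518, 'R': array([[ 0.71333803,  0.70062999, -0.01632382],
       [ 0.56068709, -0.58452123, -0.58648522],
       [-0.42045076,  0.40920966, -0.80979542]]), 't': array([-419.51752896, -273.96179885, 1243.94215003])}
side {'fx': 468.6639414170164, 'fy': 468.6639414170164, 'cx': 254.3394614823262, 'cy': 196.9792079166512, 'R': array([[ 0.83769392, -0.54603973, -0.01046472],
       [-0.41176052, -0.61887301, -0.66891664],
       [ 0.35877873,  0.56465636, -0.74326376]]), 't': array([-469.41427988,  279.05449085,  928.2725804 ])}
wrist {'fx': 346.0542288893448, 'fy': 346.0542288893448, 'cx': 255.68774910308753, 'cy': 194.2719668062827, 'R': array([[-0.24993526, -0.96825953,  0.00241946],
       [-0.93316267,  0.24154095,  0.26620556],
       [-0.25834047,  0.06427641, -0.96391325]]), 't': array([549.40264731, -35.38398276, 378.38023925])}
```

View pics/scene0.png

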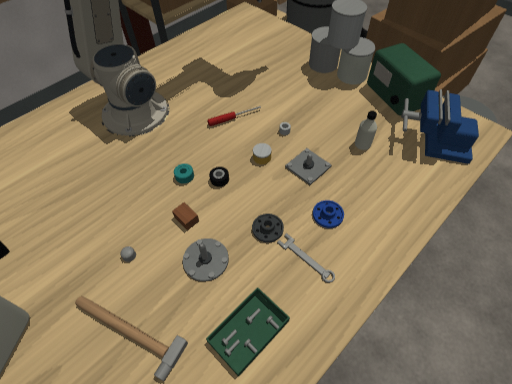

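View pics/side0.png

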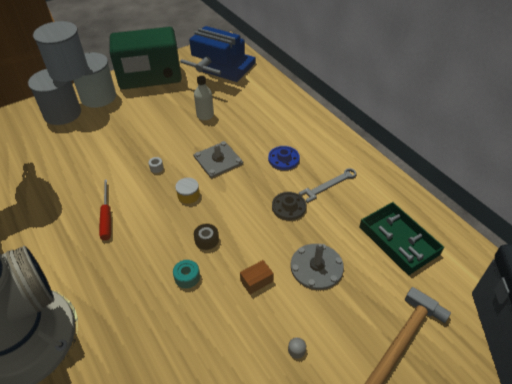

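View pics/wrist0.png

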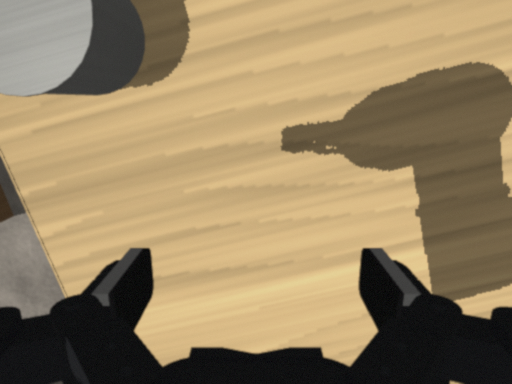

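```bash
cat > h.py <<'E'
import numpy as np, cv2
from workcell import r,cams,order
def ray(c,u,v):
    d=np.array([(u-c['cx'])/c['fx'],(v-c['cy'])/c['fy'],1.0]); R=c['R']
    return -R.T@c['t'], R.T@d
def onplane(c,u,v,z):
    o,d=ray(c,u,v); return o+d*(z-o[2])/d[2]
def proj(c,X):
    p=c['R']@np.asarray(X,float)+c['t']; return c['fx']*p[0]/p[2]+c['cx'],c['fy']*p[1]/p[2]+c['cy']
def tri(a,ua,b,ub):
    o1,d1=ray(a,*ua);o2,d2=ray(b,*ub)
    A=np.stack([d1,-d2],1);s=np.linalg.lstsq(A,o2-o1,rcond=None)[0]
    p,q=o1+d1*s[0],o2+d2*s[1]; return (p+q)/2,np.linalg.norm(p-q)
E
python3 - <<'E'
from h import *
S=cams.calibration("scene");D=cams.calibration("side")
np.set_printoptions(precision=1,suppress=True)
P={'sleeve':((285,129),(156,165),13),'tin':((262,150),(187,187),30),'studtip':((309,155),(217,147),54),'roller':((219,177),(206,236),15),
'turq':((184,174),(187,274),15),'offcut':((186,215),(257,277),17),'cap':((128,254),(297,347),14),'spintip':((203,243),(319,248),82),'pulley':((268,224),(290,201),20),'blue':((328,212),(284,156),14),'bottle':((366,132),(204,100),65)}
for k,(a,b,z) in P.items():
    X,e=tri(S,a,D,b); print(k,X,round(e,1),onplane(S,*a,z)[:2],onplane(D,*b,z)[:2])
E
```

```text
sleeve [436.9 287.    9.1] 0.1 [439.5 283.9] [435.8 283.1]
tin [461.  153.3  30.3] 3.0 [459.9 155.2] [461.1 151.5]
studtip [586.7 220.3  50. ] 3.8 [587.7 219.7] [584.4 213.7]
roller [431.3   3.6  13.2] 2.2 [433.1   1.6] [430.7   3.7]
turq [347.5 -61.2  11.8] 0.1 [349.9 -62.5] [346.8 -63.2]
offcut [ 467.5 -150.8   16. ] 3.8 [ 467.2 -149.1] [ 467.3 -153.4]
cap [ 447.7 -323.7   10.5] 1.3 [ 450.2 -324.6] [ 446.5 -324.2]
spintip [ 594.7 -190.5   72.5] 8.9 [ 597.7 -188.4] [ 590.  -200.2]
pulley [649.6 -19.6  22.7] 3.1 [647.8 -16.8] [651.  -19.6]
blue [736.7 126.1  12.3] 2.1 [736.8 126.2] [735.4 123.3]
bottle [654.1 409.5  55. ] 1.2 [657.9 400.4] [648.1 396.2]
```

Run:
```python
from h import *
from scipy.spatial.transform import Rotation as Ro
np.set_printoptions(precision=2,suppress=True)
s=r.read_state();c=cams.calibration("wrist")
T=Ro.from_quat(s['tool_rot']).as_matrix()
C=-c['R'].T@c['t']
print("cam in tool",T.T@(C-s['tool_pos']),"cam axes in tool\n",T.T@c['R'].T); print("tool axes\n",T)
# desired jaw orientations none. predicted pixel of points at various z below tcp
for z in (50,100,200,235): print(z,proj(c,s['tool_pos']+T@[0,0,z]))
```

```text
cam in tool [  67.13   -0.44 -125.33] cam axes in tool
 [[-0.   -0.96 -0.27]
 [ 1.   -0.    0.  ]
 [-0.   -0.27  0.96]]
tool axes
 [[ 0.97 -0.25 -0.  ]
 [-0.25 -0.97 -0.  ]
 [ 0.    0.   -1.  ]]
50 (np.float64(256.3681343924767), np.float64(227.63261269934517))
100 (np.float64(256.17636643354007), np.float64(201.19285410417268))
200 (np.float64(255.96012828158257), np.float64(171.37929938665786))
235 (np.float64(255.91141190351325), np.float64(164.6625919506164))
```

Request:
carry_out([
  {"dp":[30,-25,-5],"jaw":85},
  {"dp":[30,-25,-5]},
  {"dp":[30,-25,-5]},
  {"dp":[30,-25,-5]},
  {"dp":[30,-25,-5]},
  {"dp":[30,-25,-5]},
  {"dp":[30,-25,-5]},
  {"dp":[30,-25,-5]},
  {"dp":[30,-25,-5]},
  {"dp":[30,-25,-5]},
])

```text
validation failed for argument at $.ta...
```

Request:
carry_out([
  {"dp":[0,0,0]},
  {"dp":[0,0,0]},
  {"dp":[0,0,0]},
])

```text
validation failed for argument at $.ta...
```

```bash
cat >> h.py <<'E'
def snap(name):
    np.set_printoptions(precision=1,suppress=True)
    c=cams.calibration("wrist"); s=r.read_state(); im=cams.get_image("wrist")[:,:,::-1].copy()
    cv2.imwrite(f"pics/{name}.png",im); np.savez(f"pics/{name}.npz",im=im,**c)
    print("t",s['time'],"tcp",s['tool_pos'],"q",s['joint_positions'],"f",s['wrist_force'],"w",s['gripper_width'])
    return c,im
E
python3 -c "
from h import *
snap('w1')"
```

```text
t 0.15 tcp [136.9 532.3 247.6] q [ 1.6  0.3  0.1 -0.  -1.4 -0.3] f [-0.1 -0.3 -0.2] w 85.29404529511774
```

View pics/w1.png

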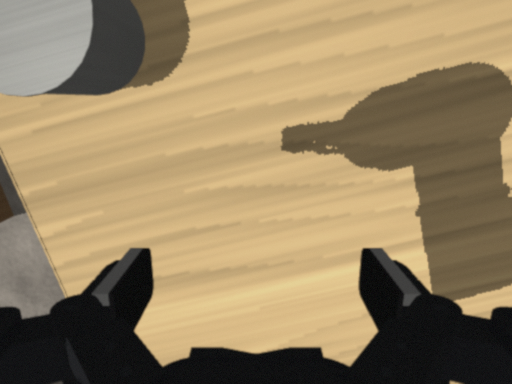

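Request:
carry_out([
  {"dp":[30,-25,-5],"delta_rot":[0,0,0.025],"jaw":85},
  {"dp":[30,-25,-5],"delta_rot":[0,0,0.025],"jaw":85},
  {"dp":[30,-25,-5],"delta_rot":[0,0,0.025],"jaw":85},
  {"dp":[30,-25,-5],"delta_rot":[0,0,0.025],"jaw":85},
  {"dp":[30,-25,-5],"delta_rot":[0,0,0.025],"jaw":85},
  {"dp":[30,-25,-5],"delta_rot":[0,0,0.025],"jaw":85},
  {"dp":[30,-25,-5],"delta_rot":[0,0,0.025],"jaw":85},
  {"dp":[30,-25,-5],"delta_rot":[0,0,0.025],"jaw":85},
  {"dp":[30,-25,-5],"delta_rot":[0,0,0.025],"jaw":85},
  {"dp":[30,-25,-5],"delta_rot":[0,0,0.025],"jaw":85},
])

```text
time: 1.2
tool_pos: [438.0, 281.4, 198.0]
tool_rot: [1.0, -0.0, -0.0, 0.0]
wrist_force: [0.2, 2.0, -0.6]
gripper_width: 84.6
```

Request:
carry_out([
  {"dp":[0,0,0],"delta_rot":[0,0,0],"jaw":85},
  {"dp":[0,0,0],"delta_rot":[0,0,0],"jaw":85},
  {"dp":[0,0,0],"delta_rot":[0,0,0],"jaw":85},
])

```text
time: 1.5
tool_pos: [436.6, 283.1, 198.3]
tool_rot: [1.0, -0.001, -0.0, -0.0]
wrist_force: [-0.0, 0.4, 0.7]
gripper_width: 85.0
```

```bash
python3 -c "
from h import *
snap('w2')"
```

```text
t 1.5 tcp [436.6 283.1 198.3] q [ 0.9  0.2 -0.1 -0.  -1.3  0.7] f [-0.   0.4  0.7] w 84.99758202476016
```

View pics/w2.png

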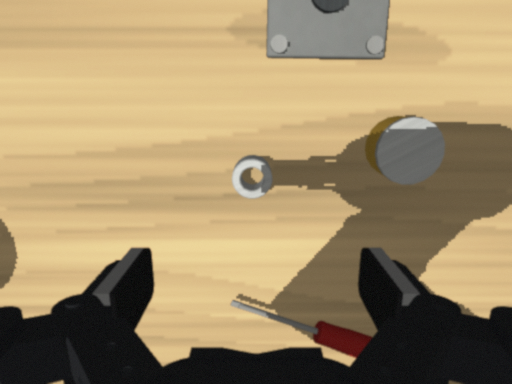

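Run:
```python
from h import *
im=cv2.imread('pics/w2.png')
cv2.imwrite('pics/w2z.png',cv2.resize(im[145:210,215:290],None,fx=8,fy=8,interpolation=cv2.INTER_NEAREST))
z=np.load('pics/w2.npz');c={k:z[k] for k in z}
for zt in (26,13,0):
    for dx,dy in ((0,0),):
        print(zt,[onplane(c,u,v,zt)[:2] for u,v in((252,177),)])
# predicted outline sizes
for X in ((437,288),):
  for zt in(26,0):
    pts=np.array([proj(c,(X[0]+18*np.cos(a),X[1]+18*np.sin(a),zt)) for a in np.linspace(0,6.28,60)]);print(zt,pts.min(0),pts.max(0),pts.mean(0))
```

```text
26 [array([437.35934783, 286.69586406])]
13 [array([434.45422515, 286.84235419])]
0 [array([431.54910246, 286.98884433])]
26 [230.09766371 157.11394257] [270.94970571 197.03487094] [250.51871648 176.91946412]
0 [232.03739316 152.60097262] [269.78622821 189.66097167] [250.90756362 170.97625061]
```

View pics/w2z.png

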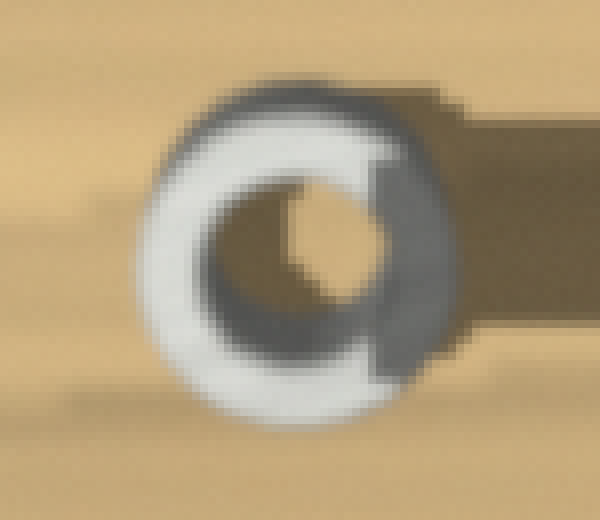

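Request:
carry_out([
  {"dp":[-0.6,3.5,-30],"delta_rot":[0,0,0],"jaw":70},
  {"dp":[0,0,-35],"delta_rot":[0,0,0],"jaw":70},
  {"dp":[0,0,-35],"delta_rot":[0,0,0],"jaw":70},
  {"dp":[0,0,-35],"delta_rot":[0,0,0],"jaw":70},
  {"dp":[0,0,-25],"delta_rot":[0,0,0],"jaw":70},
  {"dp":[0,0,-10],"delta_rot":[0,0,0],"jaw":70},
  {"dp":[0,0,0],"delta_rot":[0,0,0],"jaw":70},
  {"dp":[0,0,0],"delta_rot":[0,0,0],"jaw":70},
])

```text
time: 2.35
tool_pos: [436.9, 287.2, 29.6]
tool_rot: [1.0, -0.0, 0.001, -0.001]
wrist_force: [0.8, -0.8, 0.2]
gripper_width: 70.2
```

```bash
python3 -c "
from h import *
snap('w3')"
```

```text
t 2.35 tcp [436.9 287.2  29.6] q [ 0.9  0.4 -0.3  0.  -0.9  0.7] f [ 0.8 -0.8  0.2] w 70.2305104775377
```

View pics/w3.png

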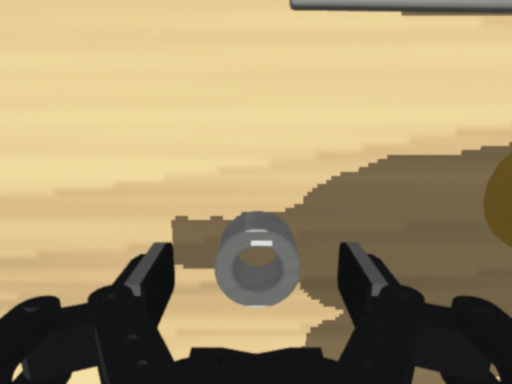

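Request:
carry_out([
  {"dp":[0,0,-3],"delta_rot":[0,0,0],"jaw":60},
  {"dp":[0,0,0],"delta_rot":[0,0,0],"jaw":30},
  {"dp":[0,0,0],"delta_rot":[0,0,0],"jaw":30},
  {"dp":[0,0,0],"delta_rot":[0,0,0],"jaw":30},
  {"dp":[0,0,0],"delta_rot":[0,0,0],"jaw":30},
  {"dp":[0,0,0],"delta_rot":[0,0,0],"jaw":30},
], newtons=40)

```text
time: 3.0
tool_pos: [436.7, 286.4, 26.1]
tool_rot: [1.0, -0.001, 0.0, -0.0]
wrist_force: [-1.2, -0.7, 6.5]
gripper_width: 34.8
```

```bash
python3 -c "
from h import *
snap('w4')"
```

```text
t 3.0 tcp [436.7 286.4  26.1] q [ 0.9  0.4 -0.3  0.  -0.9  0.7] f [-1.2 -0.7  6.5] w 34.806096596872244
```

View pics/w4.png

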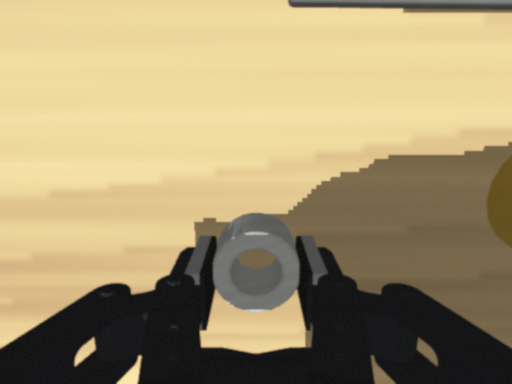

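Request:
carry_out([
  {"dp":[0,0,15],"delta_rot":[0,0,0],"jaw":30},
  {"dp":[0,0,40],"delta_rot":[0,0,0],"jaw":30},
  {"dp":[0,0,45],"delta_rot":[0,0,0],"jaw":30},
  {"dp":[0,0,45],"delta_rot":[0,0,0],"jaw":30},
  {"dp":[8,-40,15],"delta_rot":[0,0,0],"jaw":30},
  {"dp":[8,-40,10],"delta_rot":[0,0,0],"jaw":30},
  {"dp":[8,-40,0],"delta_rot":[0,0,0],"jaw":30},
  {"dp":[8,-40,0],"delta_rot":[0,0,0],"jaw":30},
  {"dp":[8,-40,0],"delta_rot":[0,0,0],"jaw":30},
  {"dp":[8,-40,0],"delta_rot":[0,0,0],"jaw":30},
])

```text
time: 4.05
tool_pos: [484.1, 44.5, 195.0]
tool_rot: [1.0, -0.001, -0.0, -0.0]
wrist_force: [0.6, 0.1, -1.6]
gripper_width: 34.7
```

Request:
carry_out([
  {"dp":[8,-40,0],"delta_rot":[0,0,0],"jaw":30},
  {"dp":[8,-40,0],"delta_rot":[0,0,0],"jaw":30},
  {"dp":[8,-40,0],"delta_rot":[0,0,0],"jaw":30},
  {"dp":[8,-40,0],"delta_rot":[0,0,0],"jaw":30},
  {"dp":[8,-40,0],"delta_rot":[0,0,0],"jaw":30},
  {"dp":[8,-35,0],"delta_rot":[0,0,0],"jaw":30},
  {"dp":[0,0,0],"delta_rot":[0,0,0],"jaw":30},
  {"dp":[0,0,0],"delta_rot":[0,0,0],"jaw":30},
  {"dp":[0,0,0],"delta_rot":[0,0,0],"jaw":30},
])

```text
time: 4.95
tool_pos: [532.1, -188.2, 195.0]
tool_rot: [1.0, -0.001, -0.0, -0.0]
wrist_force: [0.3, 0.5, -0.9]
gripper_width: 34.5
```

```bash
python3 -c "
from h import *
snap('w5')"
```

```text
t 4.95 tcp [ 532.1 -188.2  195. ] q [-0.1  0.3  0.  -0.  -1.3  1.6] f [ 0.3  0.5 -0.9] w 34.531952917486585
```

View pics/w5.png

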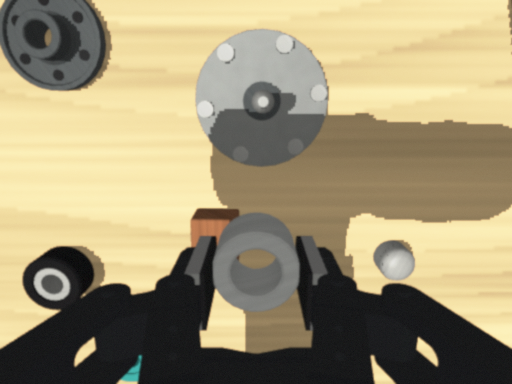

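```bash
cat >> h.py <<'E'
def load(n):
    z=np.load(f'pics/{n}.npz'); return {k:z[k] for k in z if k!='im'}, z['im']
def fitc(P):
    A=np.c_[2*P,np.ones(len(P))]; s=np.linalg.lstsq(A,(P**2).sum(1),rcond=None)[0]
    return s[0],s[1],np.sqrt(s[2]+s[0]**2+s[1]**2)
def robust(P,n=5):
    for _ in range(n):
        x,y,R=fitc(P); e=np.abs(np.hypot(P[:,0]-x,P[:,1]-y)-R); P=P[e<=max(np.percentile(e,80),0.4)]
    return np.array([x,y,R]),len(P)
E
python3 - <<'E'
from h import *
np.set_printoptions(precision=1,suppress=True)
c,im=load('w5')
hsv=cv2.cvtColor(im,cv2.COLOR_BGR2HSV)
m=((hsv[...,1]<45)).astype(np.uint8)*255
cv2.imwrite('pics/m5.png',m)
n,l,st,ce=cv2.connectedComponentsWithStats(m)
k=l[60,235];print(st[k])
cs,_=cv2.findContours((l==k).astype(np.uint8),cv2.RETR_EXTERNAL,cv2.CHAIN_APPROX_NONE)
p=max(cs,key=len)[:,0,:]
P=np.array([onplane(c,u,v,10)[:2] for u,v in p]);print(robust(P))
for z in (82,): print('tip',onplane(c,263,101.5,z))
# ring held
for z in (195-5,195,200): print(z,onplane(c,256.5,271,z))
E
```

```text
[  196    29   132   137 14151]
(array([ 597.7, -192.8,   56.6]), 326)
tip [ 597.4 -192.8   82. ]
190 [ 530.2 -188.1  190. ]
195 [ 532.9 -188.1  195. ]
200 [ 535.5 -188.1  200. ]
```

Run:
```python
from h import *
c,im=load('w5')
cv2.imwrite('pics/z5.png',np.hstack([cv2.resize(im[70:135,225:300],None,fx=5,fy=5,interpolation=cv2.INTER_NEAREST),cv2.resize(im[200:330,200:320],(300,325),interpolation=cv2.INTER_NEAREST)]))
```

```text
(no output)
```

View pics/z5.png

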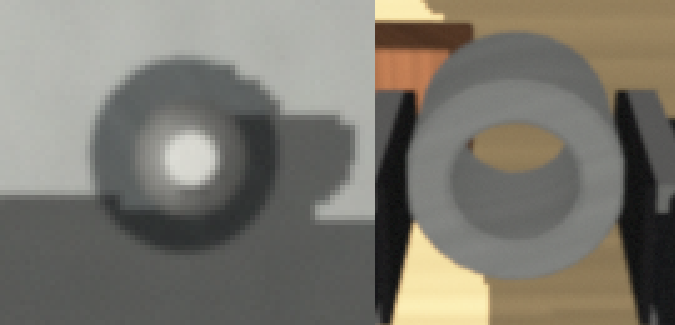

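View pics/m5.png

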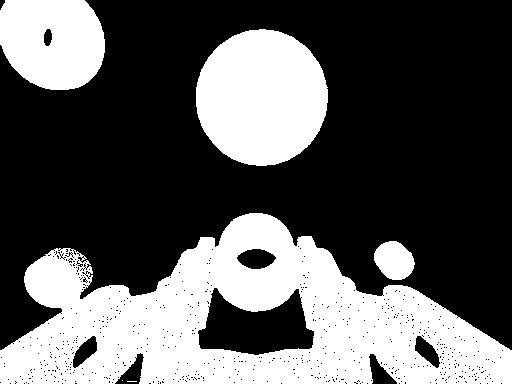

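Request:
carry_out([
  {"dp":[22,-2,0],"delta_rot":[0,0,0],"jaw":30},
  {"dp":[22,-2,0],"delta_rot":[0,0,0],"jaw":30},
  {"dp":[21,-0.6,-20],"delta_rot":[0,0,0],"jaw":30},
  {"dp":[0,0,-35],"delta_rot":[0,0,0],"jaw":30},
  {"dp":[0,0,-25],"delta_rot":[0,0,0],"jaw":30},
  {"dp":[0,0,0],"delta_rot":[0,0,0],"jaw":30},
  {"dp":[0,0,0],"delta_rot":[0,0,0],"jaw":30},
  {"dp":[0,0,0],"delta_rot":[0,0,0],"jaw":30},
])

```text
time: 5.8
tool_pos: [598.7, -193.3, 117.7]
tool_rot: [1.0, -0.0, 0.002, 0.001]
wrist_force: [-0.4, -0.4, -0.5]
gripper_width: 34.6
```

```bash
python3 -c "
from h import *
c,im=snap('w6')
S=cams.get_image('scene')[:,:,::-1];D=cams.get_image('side')[:,:,::-1]
f=lambda a:cv2.resize(a,None,fx=3,fy=3,interpolation=cv2.INTER_CUBIC)
cv2.imwrite('pics/x6.png',np.hstack([f(S[190:290,150:260]),f(D[200:300,270:370])]))
"
```

```text
t 5.8 tcp [ 598.7 -193.3  117.7] q [-0.1  0.5  0.1  0.  -1.2  1.6] f [-0.4 -0.4 -0.5] w 34.634612620076254
```

View pics/w6.png

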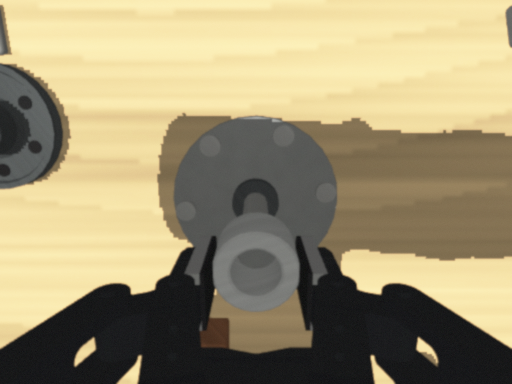

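View pics/x6.png

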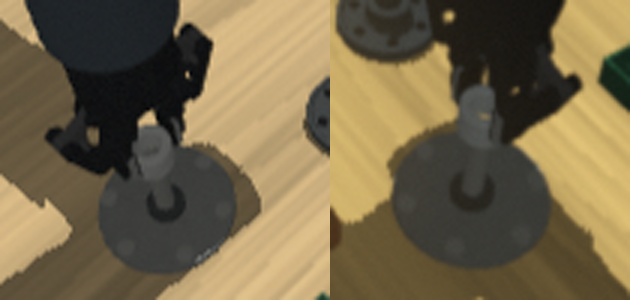

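Request:
carry_out([
  {"dp":[-1.2,0.4,0],"delta_rot":[0,0,0],"jaw":30},
  {"dp":[0,0,-8],"delta_rot":[0,0,0],"jaw":30},
  {"dp":[0,0,-8],"delta_rot":[0,0,0],"jaw":30},
  {"dp":[0,0,-8],"delta_rot":[0,0,0],"jaw":30},
  {"dp":[0,0,-8],"delta_rot":[0,0,0],"jaw":30},
  {"dp":[0,0,-8],"delta_rot":[0,0,0],"jaw":30},
  {"dp":[0,0,0],"delta_rot":[0,0,0],"jaw":30},
])

```text
time: 6.65
tool_pos: [596.0, -193.0, 73.8]
tool_rot: [1.0, -0.001, -0.001, -0.0]
wrist_force: [1.5, 0.1, -1.6]
gripper_width: 35.1
```

Request:
carry_out([
  {"dp":[0,0,-8],"delta_rot":[0,0,0],"jaw":30},
  {"dp":[0,0,-8],"delta_rot":[0,0,0],"jaw":30},
  {"dp":[0,0,-6],"delta_rot":[0,0,0],"jaw":30},
  {"dp":[0,0,-4],"delta_rot":[0,0,0],"jaw":30},
  {"dp":[0,0,0],"delta_rot":[0,0,0],"jaw":30},
  {"dp":[0,0,0],"delta_rot":[0,0,0],"jaw":30},
])

```text
time: 7.25
tool_pos: [596.0, -193.0, 49.3]
tool_rot: [1.0, -0.001, -0.0, 0.0]
wrist_force: [-1.0, -0.0, -1.3]
gripper_width: 34.9
```

```bash
python3 -c "
from h import *
c,im=snap('w7')"
```

```text
t 7.25 tcp [ 596.  -193.    49.3] q [-0.1  0.5 -0.   0.  -1.   1.6] f [-1.  -0.  -1.3] w 34.90334272477874
```

View pics/w7.png

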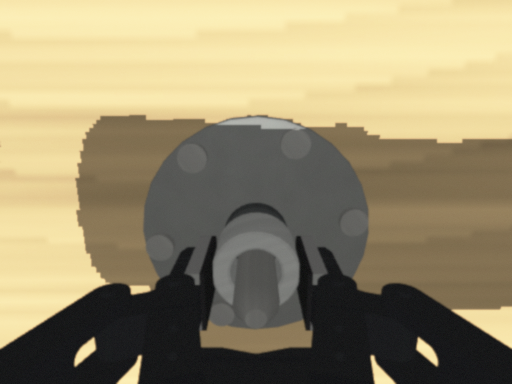

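Post is through the hole, nearly seated. Lower the rest gently.

Request:
carry_out([
  {"dp":[0,0,-2],"delta_rot":[0,0,0],"jaw":30},
  {"dp":[0,0,-2],"delta_rot":[0,0,0],"jaw":30},
  {"dp":[0,0,0],"delta_rot":[0,0,0],"jaw":30},
  {"dp":[0,0,0],"delta_rot":[0,0,0],"jaw":30},
])

```text
time: 7.7
tool_pos: [596.1, -193.0, 45.2]
tool_rot: [1.0, -0.001, -0.0, 0.0]
wrist_force: [0.8, 0.0, -2.1]
gripper_width: 34.4
```

Open slightly: it drops the last ~1 mm; then retreat up.

Request:
carry_out([
  {"dp":[0,0,-1],"delta_rot":[0,0,0],"jaw":30},
  {"dp":[0,0,0],"delta_rot":[0,0,0],"jaw":48},
  {"dp":[0,0,0],"delta_rot":[0,0,0],"jaw":48},
  {"dp":[0,0,0],"delta_rot":[0,0,0],"jaw":48},
  {"dp":[0,0,0],"delta_rot":[0,0,0],"jaw":48},
])

```text
time: 8.2
tool_pos: [596.3, -193.1, 44.5]
tool_rot: [1.0, -0.001, 0.0, 0.0]
wrist_force: [0.1, -0.1, 0.7]
gripper_width: 47.8
```

Request:
carry_out([
  {"dp":[0,0,20],"delta_rot":[0,0,0],"jaw":60},
  {"dp":[0,0,40],"delta_rot":[0,0,0],"jaw":60},
  {"dp":[-10,0,45],"delta_rot":[0,0,0],"jaw":70},
  {"dp":[-20,0,40],"delta_rot":[0,0,0],"jaw":70},
  {"dp":[-10,40,15],"delta_rot":[0,0,0],"jaw":70},
  {"dp":[0,40,0],"delta_rot":[0,0,0],"jaw":70},
  {"dp":[0,20,0],"delta_rot":[0,0,0],"jaw":70},
  {"dp":[0,0,0],"delta_rot":[0,0,0],"jaw":70},
  {"dp":[0,0,0],"delta_rot":[0,0,0],"jaw":70},
  {"dp":[0,0,0],"delta_rot":[0,0,0],"jaw":70},
])

```text
time: 9.2
tool_pos: [556.2, -93.7, 204.2]
tool_rot: [1.0, -0.001, -0.0, 0.0]
wrist_force: [-0.3, -1.0, 0.9]
gripper_width: 70.0
```

```bash
python3 -c "
from h import *
c,im=snap('w8')"
```

```text
t 9.2 tcp [556.2 -93.7 204.2] q [ 0.1  0.3  0.1  0.  -1.3  1.5] f [-0.3 -1.   0.9] w 69.99295699389192
```

View pics/w8.png

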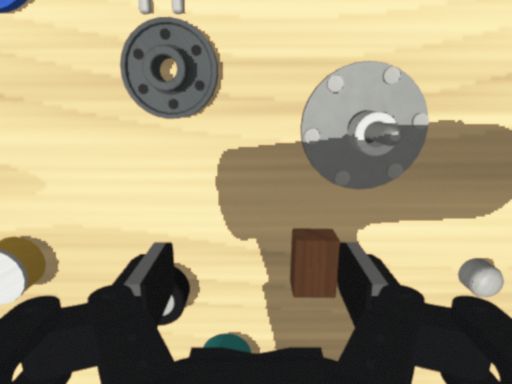

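Run:
```python
from h import *
np.set_printoptions(precision=1,suppress=True)
c,im=load('w8')
hsv=cv2.cvtColor(im,cv2.COLOR_BGR2HSV)
m=((hsv[...,1]<60)).astype(np.uint8)
n,l,st,ce=cv2.connectedComponentsWithStats(m)
for nm,(u,v),z in (('pulley',(140,80),12),('base',(330,120),10)):
    k=l[v,u];print(nm,st[k])
    p=max(cv2.findContours((l==k).astype(np.uint8),cv2.RETR_EXTERNAL,cv2.CHAIN_APPROX_NONE)[0],key=len)[:,0,:]
    print(robust(np.array([onplane(c,a,b,z)[:2] for a,b in p])))
cv2.imwrite('pics/z8.png',np.hstack([cv2.resize(im[10:125,110:225],None,fx=3,fy=3,interpolation=cv2.INTER_CUBIC),cv2.resize(im[90:205,300:415],None,fx=3,fy=3,interpolation=cv2.INTER_CUBIC)]))
```

```text
pulley [ 120   17   98  102 7407]
(array([648. , -18.5,  41.3]), 189)
base [  301    61   128   128 12742]
(array([ 597.7, -192. ,   57. ]), 275)
```

View pics/z8.png

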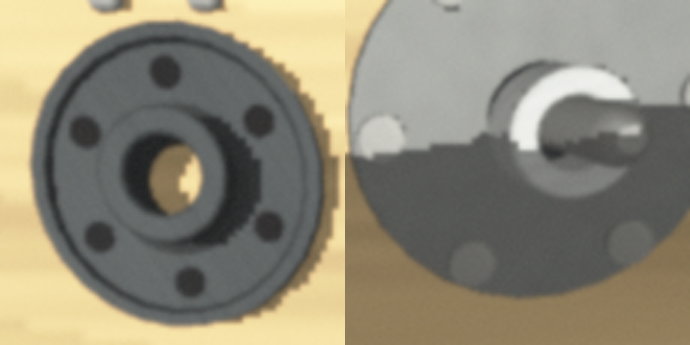

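Request:
carry_out([
  {"dp":[30,25,0],"delta_rot":[0,0,0],"jaw":60},
  {"dp":[31,25,-20],"delta_rot":[0,0,0],"jaw":50},
  {"dp":[31,25,-30],"delta_rot":[0,0,0],"jaw":50},
  {"dp":[0,0,-40],"delta_rot":[0,0,0],"jaw":50},
  {"dp":[0,0,0],"delta_rot":[0,0,0],"jaw":50},
  {"dp":[0,0,0],"delta_rot":[0,0,0],"jaw":50},
  {"dp":[0,0,0],"delta_rot":[0,0,0],"jaw":50},
])

```text
time: 9.95
tool_pos: [649.4, -19.1, 117.3]
tool_rot: [1.0, -0.001, 0.002, 0.0]
wrist_force: [-0.7, -0.6, 0.5]
gripper_width: 49.9
```

```bash
python3 -c "
from h import *
c,im=snap('w9')"
```

```text
t 9.95 tcp [649.4 -19.1 117.3] q [ 0.2  0.5  0.2  0.  -1.2  1.4] f [-0.7 -0.6  0.5] w 49.925892389142675
```

View pics/w9.png

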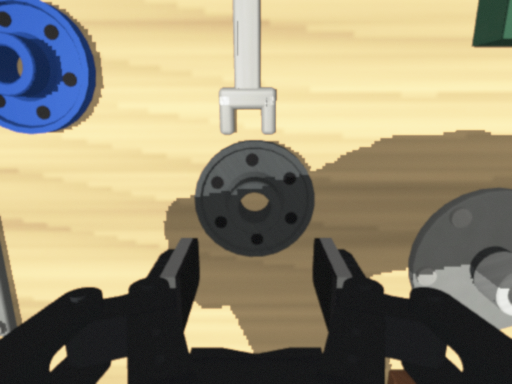

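Run:
```python
from h import *
np.set_printoptions(precision=1,suppress=True)
c,im=load('w9')
hsv=cv2.cvtColor(im,cv2.COLOR_BGR2HSV)
m=((hsv[...,1]<60)&(hsv[...,2]<130)).astype(np.uint8)
n,l,st,ce=cv2.connectedComponentsWithStats(m)
k=l[235,235];print(st[k])
p=max(cv2.findContours((l==k).astype(np.uint8),cv2.RETR_EXTERNAL,cv2.CHAIN_APPROX_NONE)[0],key=len)[:,0,:]
print(robust(np.array([onplane(c,a,b,12)[:2] for a,b in p])))
cv2.imwrite('pics/z9.png',cv2.resize(im[130:265,185:325],None,fx=4,fy=4,interpolation=cv2.INTER_CUBIC))
print(proj(c,(648.5,-18.5,28)))
```

```text
[  194   141   120   115 10384]
(array([648.8, -17.8,  41.3]), 247)
(np.float64(255.3655583910279), np.float64(207.92947614906805))
```

View pics/z9.png

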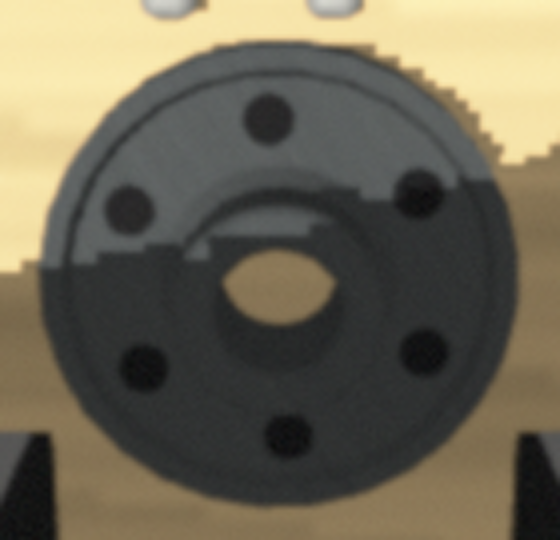

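Request:
carry_out([
  {"dp":[-0.5,1,-25],"delta_rot":[0,0,0],"jaw":50},
  {"dp":[0,0,-25],"delta_rot":[0,0,0],"jaw":50},
  {"dp":[0,0,-15],"delta_rot":[0,0,0],"jaw":50},
  {"dp":[0,0,-8],"delta_rot":[0,0,0],"jaw":50},
  {"dp":[0,0,0],"delta_rot":[0,0,0],"jaw":50},
  {"dp":[0,0,0],"delta_rot":[0,0,0],"jaw":50},
  {"dp":[0,0,0],"delta_rot":[0,0,0],"jaw":50},
])

```text
time: 10.7
tool_pos: [648.7, -17.0, 43.0]
tool_rot: [1.0, -0.001, 0.001, -0.0]
wrist_force: [-0.9, 0.2, -0.5]
gripper_width: 50.1
```

```bash
python3 -c "
from h import *
c,im=snap('w10')"
```

```text
t 10.7 tcp [648.7 -17.   43. ] q [ 0.2  0.6  0.1  0.  -1.   1.4] f [-0.9  0.2 -0.5] w 50.14420441797144
```

View pics/w10.png

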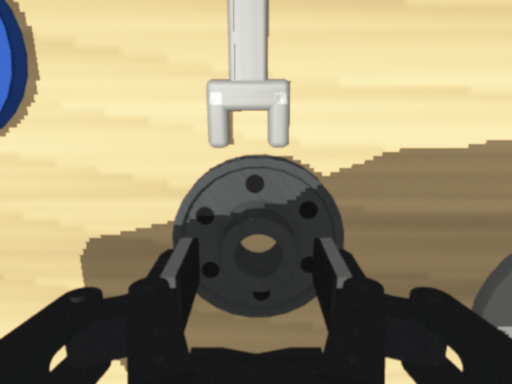

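Request:
carry_out([
  {"dp":[0,0,-4],"delta_rot":[0,0,0],"jaw":50},
  {"dp":[0,0,-3],"delta_rot":[0,0,0],"jaw":48},
  {"dp":[0,0,0],"delta_rot":[0,0,0],"jaw":48},
  {"dp":[0,0,0],"delta_rot":[0,0,0],"jaw":48},
], newtons=50)

```text
time: 11.15
tool_pos: [647.6, -17.1, 34.0]
tool_rot: [1.0, -0.001, -0.0, 0.0]
wrist_force: [0.2, -0.1, -0.2]
gripper_width: 48.0
```

Request:
carry_out([
  {"dp":[0,0,0],"delta_rot":[0,0,0],"jaw":30},
  {"dp":[0,0,0],"delta_rot":[0,0,0],"jaw":30},
  {"dp":[0,0,0],"delta_rot":[0,0,0],"jaw":30},
  {"dp":[0,0,0],"delta_rot":[0,0,0],"jaw":30},
  {"dp":[0,0,0],"delta_rot":[0,0,0],"jaw":30},
])

```text
time: 11.65
tool_pos: [647.9, -17.1, 34.8]
tool_rot: [1.0, -0.001, 0.0, 0.0]
wrist_force: [-1.1, -0.1, 4.0]
gripper_width: 33.5
```

```bash
python3 -c "
from h import *
c,im=snap('w11')"
```

```text
t 11.65 tcp [647.9 -17.1  34.8] q [ 0.2  0.6  0.   0.  -1.   1.4] f [-1.1 -0.1  4. ] w 33.49945646988565
```

View pics/w11.png

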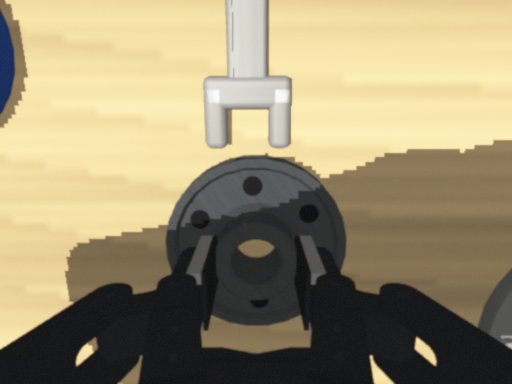

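Run:
```python
from h import *
np.set_printoptions(precision=1,suppress=True)
c,im=load('w11')
cv2.imwrite('pics/z11.png',cv2.resize(im[145:335,155:355],None,fx=3,fy=3,interpolation=cv2.INTER_CUBIC))
hsv=cv2.cvtColor(im,cv2.COLOR_BGR2HSV)
m=((hsv[...,1]<60)&(hsv[...,2]<130)).astype(np.uint8)
# scan radially for upper edge
P=[]
for a in np.radians(list(range(200,341,4))):
    for rr in range(115,60,-1):
        u,v=256+rr*np.cos(a),243+rr*np.sin(a)
        if m[int(round(v)),int(round(u))] and m[int(round(v-3*np.sin(a))),int(round(u-3*np.cos(a)))]: P.append((u,v));break
P=np.array(P);W=np.array([onplane(c,u,v,12)[:2] for u,v in P])
print(robust(W)); 
from scipy.optimize import least_squares
f=least_squares(lambda x:np.hypot(*(W-x).T)-41.6,[648,-18],loss='soft_l1');print(f.x,np.abs(f.fun).max())
```

```text
(array([651.7, -16.9,  39.7]), 29)
[649.3 -16.9] 1.1190751152491671
```

View pics/z11.png

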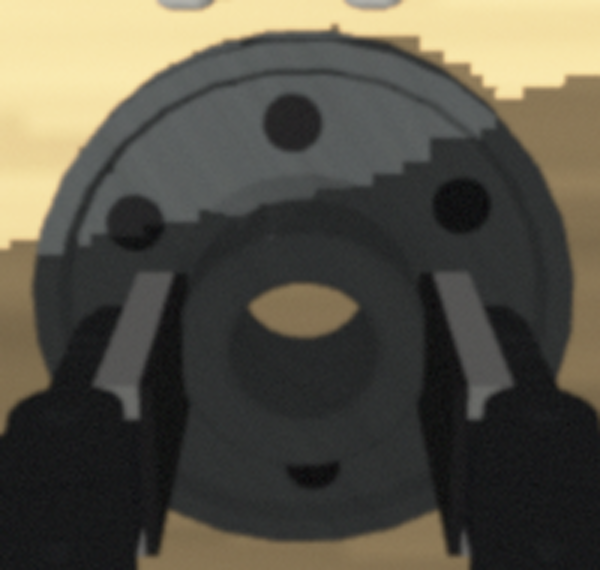

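Run:
```python
from h import *
c,im=load('w11')
print(onplane(c,256,261.7,28), proj(c,(648,-17,28)))
```

```text
[649.40084963 -16.85226059  28.        ] (np.float64(256.3593581706722), np.float64(264.74503781752856))
```

Request:
carry_out([
  {"dp":[0,0,10],"delta_rot":[0,0,0],"jaw":30},
  {"dp":[0,0,30],"delta_rot":[0,0,0],"jaw":30},
  {"dp":[0,0,40],"delta_rot":[0,0,0],"jaw":30},
  {"dp":[0,0,40],"delta_rot":[0,0,0],"jaw":30},
  {"dp":[-15,-25,20],"delta_rot":[0,0,0],"jaw":30},
  {"dp":[-20,-40,0],"delta_rot":[0,0,0],"jaw":30},
  {"dp":[-20,-40,0],"delta_rot":[0,0,0],"jaw":30},
  {"dp":[-20,-40,0],"delta_rot":[0,0,0],"jaw":30},
  {"dp":[-20,-30,0],"delta_rot":[0,0,0],"jaw":30},
])

```text
time: 12.6
tool_pos: [551.0, -193.6, 173.6]
tool_rot: [1.0, -0.001, -0.001, -0.0]
wrist_force: [0.9, -0.4, -3.7]
gripper_width: 33.9
```

Request:
carry_out([
  {"dp":[-23,0,0],"delta_rot":[0,0,0],"jaw":30},
  {"dp":[0,0,0],"delta_rot":[0,0,0],"jaw":30},
  {"dp":[0,0,0],"delta_rot":[0,0,0],"jaw":30},
  {"dp":[0,0,0],"delta_rot":[0,0,0],"jaw":30},
])

```text
time: 13.0
tool_pos: [530.1, -191.5, 174.1]
tool_rot: [1.0, -0.001, -0.0, -0.0]
wrist_force: [0.5, -0.5, -3.2]
gripper_width: 33.5
```

```bash
python3 -c "
from h import *
c,im=snap('w12')"
```

```text
t 13.0 tcp [ 530.1 -191.5  174.1] q [-0.1  0.3 -0.  -0.  -1.3  1.6] f [ 0.5 -0.5 -3.2] w 33.549719035829526
```

View pics/w12.png

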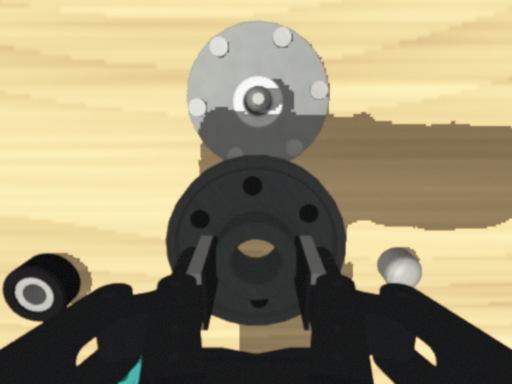

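Run:
```python
from h import *
c,im=load('w12')
print(onplane(c,258,99.5,82))
hsv=cv2.cvtColor(im,cv2.COLOR_BGR2HSV)
m=(hsv[...,1]<60).astype(np.uint8)
P=[]
for a in np.radians(list(range(150,400,4))):
    for rr in range(95,50,-1):
        u,v=258+rr*np.cos(a),92+rr*np.sin(a)
        if v<383 and m[int(round(v)),int(round(u))]: P.append((u,v));break
W=np.array([onplane(c,u,v,10)[:2] for u,v in P]);print(robust(W))
```

```text
[ 596.83831478 -192.65961308   82.        ]
(array([ 597.75832765, -192.7415244 ,   56.70729638]), 42)
```

Request:
carry_out([
  {"dp":[22,-0.4,0],"delta_rot":[0,0,0],"jaw":30},
  {"dp":[22,-0.5,0],"delta_rot":[0,0,0],"jaw":30},
  {"dp":[22,-0.5,-20],"delta_rot":[0,0,0],"jaw":30},
  {"dp":[0,0,-20],"delta_rot":[0,0,0],"jaw":30},
  {"dp":[0,0,0],"delta_rot":[0,0,0],"jaw":30},
  {"dp":[0,0,0],"delta_rot":[0,0,0],"jaw":30},
  {"dp":[0,0,0],"delta_rot":[0,0,0],"jaw":30},
  {"dp":[0,0,0],"delta_rot":[0,0,0],"jaw":30},
])

```text
time: 13.85
tool_pos: [596.3, -193.5, 135.9]
tool_rot: [1.0, -0.001, 0.001, 0.0]
wrist_force: [-0.6, -0.1, -3.2]
gripper_width: 34.0
```

```bash
python3 -c "
from h import *
c,im=snap('w13')
S=cams.get_image('scene')[:,:,::-1];D=cams.get_image('side')[:,:,::-1]
f=lambda a:cv2.resize(a,None,fx=3,fy=3,interpolation=cv2.INTER_CUBIC)
cv2.imwrite('pics/x13.png',np.hstack([f(S[190:290,150:260]),f(D[200:300,270:370])]))
"
```

```text
t 13.85 tcp [ 596.3 -193.5  135.9] q [-0.1  0.5  0.1  0.  -1.2  1.6] f [-0.6 -0.1 -3.2] w 33.96393258377659
```

View pics/x13.png

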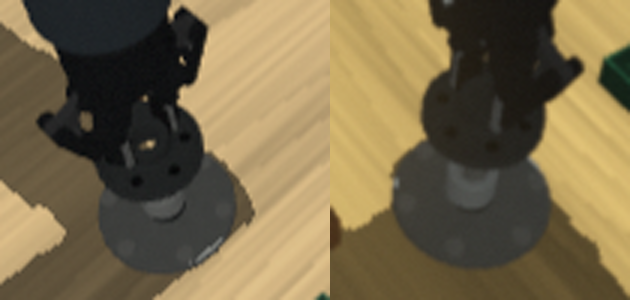

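View pics/w13.png

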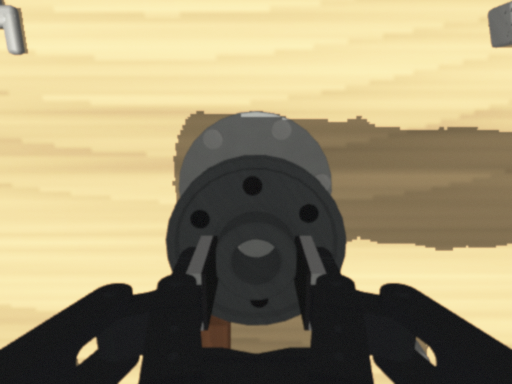

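Aligned. Descend to ~90.

Request:
carry_out([
  {"dp":[-0.2,0.5,-8],"delta_rot":[0,0,0],"jaw":30},
  {"dp":[0,0,-8],"delta_rot":[0,0,0],"jaw":30},
  {"dp":[0,0,-6],"delta_rot":[0,0,0],"jaw":30},
  {"dp":[0,0,-6],"delta_rot":[0,0,0],"jaw":30},
  {"dp":[0,0,-6],"delta_rot":[0,0,0],"jaw":30},
  {"dp":[0,0,-6],"delta_rot":[0,0,0],"jaw":30},
  {"dp":[0,0,0],"delta_rot":[0,0,0],"jaw":30},
  {"dp":[0,0,0],"delta_rot":[0,0,0],"jaw":30},
])

```text
time: 14.8
tool_pos: [595.5, -193.0, 94.2]
tool_rot: [1.0, -0.001, -0.0, 0.0]
wrist_force: [0.5, -0.6, -3.8]
gripper_width: 33.2
```

```bash
python3 -c "
from h import *
c,im=snap('w14')"
```

```text
t 14.8 tcp [ 595.5 -193.    94.2] q [-0.1  0.5  0.1  0.  -1.1  1.6] f [ 0.5 -0.6 -3.8] w 33.22460766655863
```

View pics/w14.png

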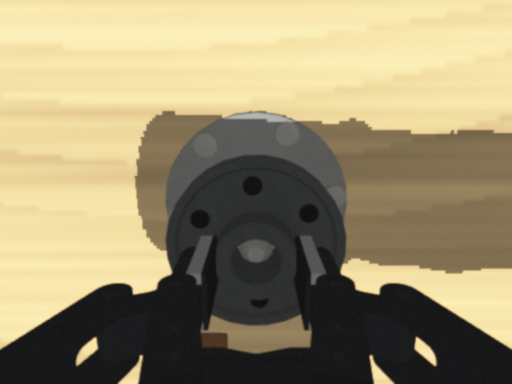

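Request:
carry_out([
  {"dp":[0,0,-5],"delta_rot":[0,0,0],"jaw":30},
  {"dp":[0,0,-4],"delta_rot":[0,0,0],"jaw":30},
  {"dp":[0,0,-3],"delta_rot":[0,0,0],"jaw":30},
  {"dp":[0,0,0],"delta_rot":[0,0,0],"jaw":30},
  {"dp":[0,0,0],"delta_rot":[0,0,0],"jaw":30},
])

```text
time: 15.35
tool_pos: [595.5, -193.0, 82.2]
tool_rot: [1.0, -0.001, -0.0, 0.0]
wrist_force: [-0.8, -0.2, -2.8]
gripper_width: 33.7
```

Request:
carry_out([
  {"dp":[0,0,-1],"delta_rot":[0,0,0],"jaw":30},
  {"dp":[0,0,-1],"delta_rot":[0,0,0],"jaw":30},
  {"dp":[0,0,0],"delta_rot":[0,0,0],"jaw":30},
  {"dp":[0,0,0],"delta_rot":[0,0,0],"jaw":30},
])

```text
time: 15.75
tool_pos: [595.5, -193.0, 80.3]
tool_rot: [1.0, -0.001, -0.0, 0.0]
wrist_force: [-0.3, -0.7, -3.2]
gripper_width: 33.5
```

Request:
carry_out([
  {"dp":[0,0,-1],"delta_rot":[0,0,0],"jaw":30},
  {"dp":[0,0,-0.5],"delta_rot":[0,0,0],"jaw":30},
  {"dp":[0,0,0],"delta_rot":[0,0,0],"jaw":30},
  {"dp":[0,0,0],"delta_rot":[0,0,0],"jaw":30},
])

```text
time: 16.15
tool_pos: [595.6, -192.9, 78.8]
tool_rot: [1.0, -0.001, 0.0, 0.0]
wrist_force: [0.7, 0.3, -3.5]
gripper_width: 33.7
```

```bash
python3 -c "
from h import *
c,im=snap('w15')"
```

```text
t 16.15 tcp [ 595.6 -192.9   78.8] q [-0.1  0.5  0.   0.  -1.1  1.6] f [ 0.7  0.3 -3.5] w 33.73771788113583
```

View pics/w15.png

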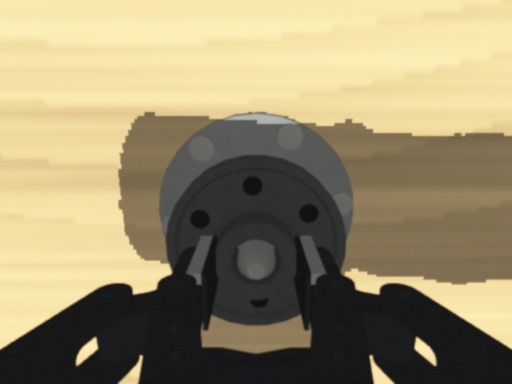

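Request:
carry_out([
  {"dp":[0,0,-1],"delta_rot":[0,0,0],"jaw":30},
  {"dp":[0,0,-0.5],"delta_rot":[0,0,0],"jaw":30},
  {"dp":[0,0,0],"delta_rot":[0,0,0],"jaw":30},
])

```text
time: 16.5
tool_pos: [595.8, -193.0, 78.7]
tool_rot: [1.0, -0.001, 0.001, 0.0]
wrist_force: [-2.7, 1.8, 4.7]
gripper_width: 33.8
```

Contact with the sleeve. Release.

Request:
carry_out([
  {"dp":[0,0,0],"delta_rot":[0,0,0],"jaw":46},
  {"dp":[0,0,0],"delta_rot":[0,0,0],"jaw":46},
  {"dp":[0,0,0],"delta_rot":[0,0,0],"jaw":46},
  {"dp":[0,0,0],"delta_rot":[0,0,0],"jaw":46},
])

```text
time: 16.9
tool_pos: [595.6, -193.0, 77.2]
tool_rot: [1.0, -0.001, 0.0, 0.0]
wrist_force: [0.9, 0.7, -0.7]
gripper_width: 46.1
```

Request:
carry_out([
  {"dp":[0,0,15],"delta_rot":[0,0,0],"jaw":55},
  {"dp":[0,0,35],"delta_rot":[0,0,0],"jaw":60},
  {"dp":[-15,-15,40],"delta_rot":[0,0,0],"jaw":70},
  {"dp":[-30,-30,30],"delta_rot":[0,0,0],"jaw":70},
  {"dp":[-30,-30,0],"delta_rot":[0,0,0],"jaw":70},
  {"dp":[-30,-30,0],"delta_rot":[0,0,0],"jaw":70},
  {"dp":[-25,-20,0],"delta_rot":[0,0,0],"jaw":70},
  {"dp":[0,0,0],"delta_rot":[0,0,0],"jaw":70},
  {"dp":[0,0,0],"delta_rot":[0,0,0],"jaw":70},
  {"dp":[0,0,0],"delta_rot":[0,0,0],"jaw":70},
])

```text
time: 17.9
tool_pos: [467.1, -316.5, 196.1]
tool_rot: [1.0, -0.001, 0.0, -0.0]
wrist_force: [-0.2, 0.7, -0.2]
gripper_width: 69.6
```

```bash
python3 -c "
from h import *
c,im=snap('w16')"
```

```text
t 17.9 tcp [ 467.1 -316.5  196.1] q [-0.3  0.3  0.  -0.  -1.3  1.9] f [-0.2  0.7 -0.2] w 69.58261598218976
```

View pics/w16.png

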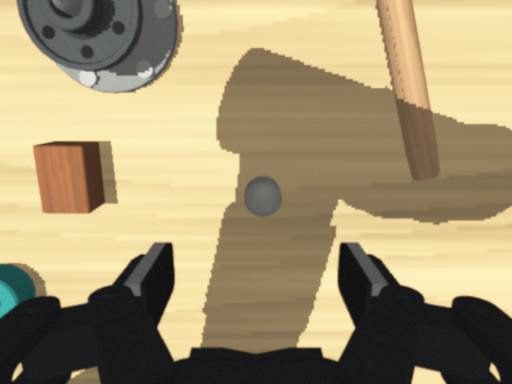

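Run:
```python
from h import *
c,im=load('w16')
hsv=cv2.cvtColor(im,cv2.COLOR_BGR2HSV)
m=(hsv[...,1]<60).astype(np.uint8)
n,l,st,ce=cv2.connectedComponentsWithStats(m)
k=l[196,263];print(st[k],ce[k])
for z in (0,14,20): 
  p=max(cv2.findContours((l==k).astype(np.uint8),cv2.RETR_EXTERNAL,cv2.CHAIN_APPROX_NONE)[0],key=len)[:,0,:]
  print(z,robust(np.array([onplane(c,a,b,z)[:2] for a,b in p])))
for z in(0,20): 
  q=np.array([proj(c,(449+17*np.cos(a),-321+17*np.sin(a),z)) for a in np.linspace(0,6.28,90)]);print(q.min(0),q.max(0))
cv2.imwrite('pics/z16.png',cv2.resize(im[160:230,225:300],None,fx=6,fy=6,interpolation=cv2.INTER_CUBIC))
```

```text
[ 244  176   37   40 1168] [262.29537671 195.9880137 ]
0 (array([ 443.54931841, -322.25301861,   19.06706431]), 43)
14 (array([ 447.51662232, -322.00609866,   18.24648955]), 45)
20 (array([ 449.21449064, -321.86830116,   17.88435578]), 46)
[243.08991479 173.47886079] [278.47556053 207.67479765]
[242.32089165 178.149264  ] [279.88474751 214.28671085]
```

View pics/z16.png

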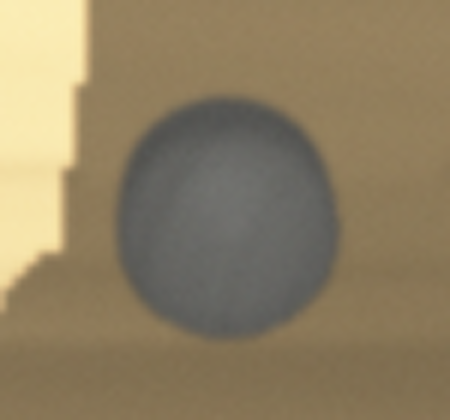

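Request:
carry_out([
  {"dp":[-20,-5.7,-10],"delta_rot":[0,0,0],"jaw":65},
  {"dp":[0,0,-35],"delta_rot":[0,0,0],"jaw":60},
  {"dp":[0,0,-40],"delta_rot":[0,0,0],"jaw":60},
  {"dp":[0,0,-35],"delta_rot":[0,0,0],"jaw":60},
  {"dp":[0,0,0],"delta_rot":[0,0,0],"jaw":60},
  {"dp":[0,0,0],"delta_rot":[0,0,0],"jaw":60},
  {"dp":[0,0,0],"delta_rot":[0,0,0],"jaw":60},
])

```text
time: 18.65
tool_pos: [448.5, -323.1, 78.5]
tool_rot: [1.0, -0.0, 0.002, 0.001]
wrist_force: [0.8, 0.1, -0.2]
gripper_width: 59.9
```

```bash
python3 -c "
from h import *
c,im=snap('w17')
hsv=cv2.cvtColor(im,cv2.COLOR_BGR2HSV)
for X in ((447,-322.2),):
  a=np.linspace(0,6.28,90)
  q=np.array([proj(c,(X[0]+17*np.cos(t),X[1]+17*np.sin(t),0)) for t in a]+[proj(c,(X[0]+17*np.cos(t),X[1]+17*np.sin(t),20)) for t in a]);print(q.min(0),q.max(0))
"
```

```text
t 18.65 tcp [ 448.5 -323.1   78.5] q [-0.3  0.4 -0.2  0.  -1.   1.9] f [ 0.8  0.1 -0.2] w 59.85325412023371
[224.5 187.3] [284.7 252.8]
```

View pics/w17.png

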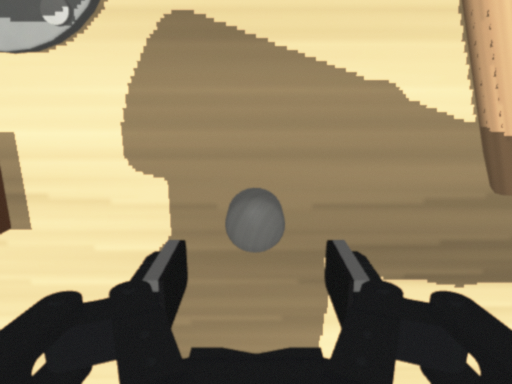

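Request:
carry_out([
  {"dp":[-0.5,0.5,-20],"delta_rot":[0,0,0],"jaw":60},
  {"dp":[0,0,-20],"delta_rot":[0,0,0],"jaw":60},
  {"dp":[0,0,-8],"delta_rot":[0,0,0],"jaw":55},
  {"dp":[0,0,0],"delta_rot":[0,0,0],"jaw":50},
  {"dp":[0,0,0],"delta_rot":[0,0,0],"jaw":45},
  {"dp":[0,0,0],"delta_rot":[0,0,0],"jaw":28},
  {"dp":[0,0,0],"delta_rot":[0,0,0],"jaw":28},
  {"dp":[0,0,0],"delta_rot":[0,0,0],"jaw":28},
  {"dp":[0,0,0],"delta_rot":[0,0,0],"jaw":28},
  {"dp":[0,0,0],"delta_rot":[0,0,0],"jaw":28},
], newtons=40)

```text
time: 19.7
tool_pos: [447.2, -322.6, 29.8]
tool_rot: [1.0, -0.001, 0.001, 0.001]
wrist_force: [-1.1, 1.6, 6.0]
gripper_width: 31.6
```

```bash
python3 -c "
from h import *
c,im=snap('w18')
X=(447,-322.2)
a=np.linspace(0,6.28,90)
q=np.array([proj(c,(X[0]+17*np.cos(t),X[1]+17*np.sin(t),0)) for t in a]+[proj(c,(X[0]+17*np.cos(t),X[1]+17*np.sin(t),20)) for t in a]);print(q.min(0),q.max(0))
cv2.imwrite('pics/z18.png',cv2.resize(im[190:330,190:320],None,fx=4,fy=4,interpolation=cv2.INTER_CUBIC))
"
```

```text
t 19.7 tcp [ 447.2 -322.6   29.8] q [-0.3  0.4 -0.2  0.  -0.9  1.9] f [-1.1  1.6  6. ] w 31.607343273232612
[216.  209.7] [295.4 297. ]
```

View pics/z18.png

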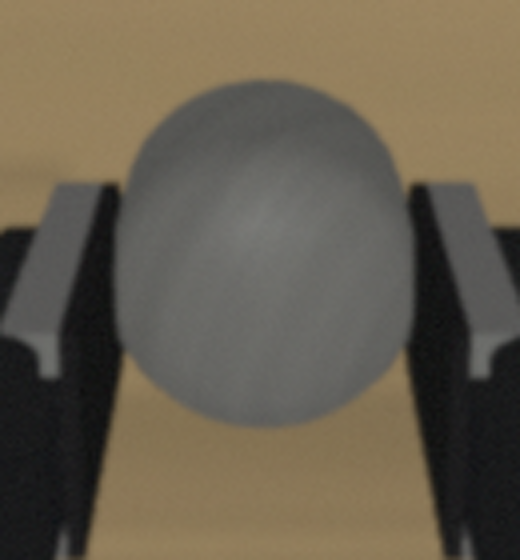

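Request:
carry_out([
  {"dp":[0,0,15],"delta_rot":[0,0,0],"jaw":28},
  {"dp":[0,0,40],"delta_rot":[0,0,0],"jaw":28},
  {"dp":[0,0,45],"delta_rot":[0,0,0],"jaw":28},
  {"dp":[0,0,40],"delta_rot":[0,0,0],"jaw":28},
  {"dp":[20,30,15],"delta_rot":[0,0,0],"jaw":28},
  {"dp":[25,35,0],"delta_rot":[0,0,0],"jaw":28},
  {"dp":[25,35,0],"delta_rot":[0,0,0],"jaw":28},
  {"dp":[15,30,0],"delta_rot":[0,0,0],"jaw":28},
  {"dp":[0,0,0],"delta_rot":[0,0,0],"jaw":28},
  {"dp":[0,0,0],"delta_rot":[0,0,0],"jaw":28},
])

```text
time: 20.75
tool_pos: [531.3, -191.3, 183.2]
tool_rot: [1.0, -0.0, -0.0, -0.0]
wrist_force: [0.0, 0.6, -0.6]
gripper_width: 31.2
```

```bash
python3 -c "
from h import *
c,im=snap('w19')"
```

```text
t 20.75 tcp [ 531.3 -191.3  183.2] q [-0.1  0.3  0.  -0.  -1.3  1.6] f [ 0.   0.6 -0.6] w 31.214537903868795
```

View pics/w19.png

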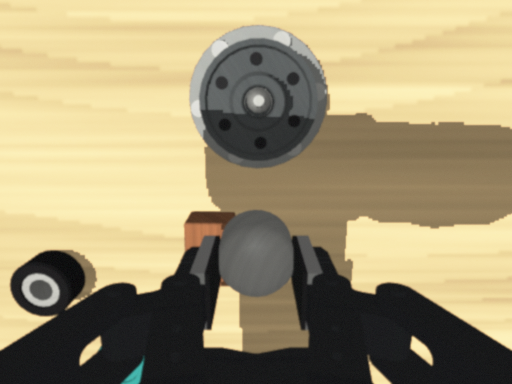

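Request:
carry_out([
  {"dp":[22,-0.5,0],"delta_rot":[0,0,0],"jaw":28},
  {"dp":[22,-0.5,-10],"delta_rot":[0,0,0],"jaw":28},
  {"dp":[22.2,-0.4,-25],"delta_rot":[0,0,0],"jaw":28},
  {"dp":[0,0,-22],"delta_rot":[0,0,0],"jaw":28},
  {"dp":[0,0,0],"delta_rot":[0,0,0],"jaw":28},
  {"dp":[0,0,0],"delta_rot":[0,0,0],"jaw":28},
  {"dp":[0,0,0],"delta_rot":[0,0,0],"jaw":28},
  {"dp":[0,0,0],"delta_rot":[0,0,0],"jaw":28},
  {"dp":[0,0,0],"delta_rot":[0,0,0],"jaw":28},
])

```text
time: 21.7
tool_pos: [597.6, -193.6, 127.5]
tool_rot: [1.0, -0.001, 0.001, 0.0]
wrist_force: [-0.3, -0.4, -0.8]
gripper_width: 31.3
```

```bash
python3 -c "
from h import *
c,im=load('w19');print(onplane(c,259,100,82))
c,im=snap('w20')
S=cams.get_image('scene')[:,:,::-1];D=cams.get_image('side')[:,:,::-1]
f=lambda a:cv2.resize(a,None,fx=3,fy=3,interpolation=cv2.INTER_CUBIC)
cv2.imwrite('pics/x20.png',np.hstack([f(S[190:290,150:260]),f(D[200:300,270:370])]))
"
```

```text
[ 597.69150827 -193.08223657   82.        ]
t 21.7 tcp [ 597.6 -193.6  127.5] q [-0.1  0.5  0.1  0.  -1.2  1.6] f [-0.3 -0.4 -0.8] w 31.280368893592815
```

View pics/x20.png

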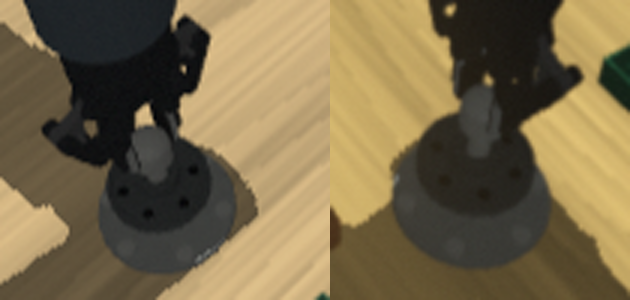

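View pics/w20.png

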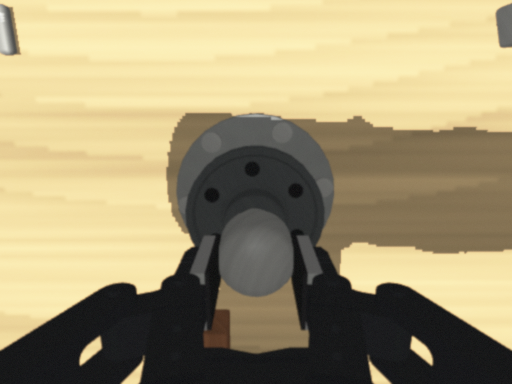

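Request:
carry_out([
  {"dp":[0.5,0.6,-5],"delta_rot":[0,0,0],"jaw":28},
  {"dp":[0,0,-6],"delta_rot":[0,0,0],"jaw":28},
  {"dp":[0,0,-4],"delta_rot":[0,0,0],"jaw":28},
  {"dp":[0,0,-3],"delta_rot":[0,0,0],"jaw":28},
  {"dp":[0,0,0],"delta_rot":[0,0,0],"jaw":28},
  {"dp":[0,0,0],"delta_rot":[0,0,0],"jaw":28},
])

```text
time: 22.45
tool_pos: [597.9, -192.9, 108.1]
tool_rot: [1.0, -0.001, -0.0, 0.0]
wrist_force: [0.0, -0.5, -0.8]
gripper_width: 31.9
```

Request:
carry_out([
  {"dp":[0,0,-2],"delta_rot":[0,0,0],"jaw":28},
  {"dp":[0,0,0],"delta_rot":[0,0,0],"jaw":28},
  {"dp":[0,0,0],"delta_rot":[0,0,0],"jaw":28},
])

```text
time: 22.75
tool_pos: [597.8, -192.8, 106.2]
tool_rot: [1.0, -0.001, 0.0, -0.0]
wrist_force: [0.4, 0.5, -0.9]
gripper_width: 31.3
```

Request:
carry_out([
  {"dp":[0,0,-2],"delta_rot":[0,0,0],"jaw":28},
  {"dp":[0,0,-1],"delta_rot":[0,0,0],"jaw":28},
  {"dp":[0,0,0],"delta_rot":[0,0,0],"jaw":28},
  {"dp":[0,0,0],"delta_rot":[0,0,0],"jaw":28},
])

```text
time: 23.15
tool_pos: [597.8, -192.8, 103.1]
tool_rot: [1.0, -0.001, -0.0, 0.0]
wrist_force: [-0.5, -0.1, -0.8]
gripper_width: 31.3
```

Request:
carry_out([
  {"dp":[0,0,-1],"delta_rot":[0,0,0],"jaw":28},
  {"dp":[0,0,0],"delta_rot":[0,0,0],"jaw":28},
  {"dp":[0,0,0],"delta_rot":[0,0,0],"jaw":28},
])

```text
time: 23.45
tool_pos: [597.8, -192.8, 102.1]
tool_rot: [1.0, -0.001, -0.0, 0.0]
wrist_force: [0.8, 0.8, -0.9]
gripper_width: 31.6
```

Request:
carry_out([
  {"dp":[0,0,-1],"delta_rot":[0,0,0],"jaw":28},
  {"dp":[0,0,0],"delta_rot":[0,0,0],"jaw":28},
  {"dp":[0,0,0],"delta_rot":[0,0,0],"jaw":28},
])

```text
time: 23.75
tool_pos: [598.1, -192.9, 101.9]
tool_rot: [1.0, -0.001, 0.0, 0.0]
wrist_force: [-1.3, -0.1, 4.7]
gripper_width: 31.4
```

Request:
carry_out([
  {"dp":[0,0,-0.7],"delta_rot":[0,0,0],"jaw":28},
  {"dp":[0,0,0],"delta_rot":[0,0,0],"jaw":28},
  {"dp":[0,0,0],"delta_rot":[0,0,0],"jaw":28},
])

```text
time: 24.05
tool_pos: [598.3, -193.0, 101.8]
tool_rot: [1.0, -0.001, 0.001, 0.0]
wrist_force: [-1.8, 0.8, 7.3]
gripper_width: 31.8
```

Contact at the expected height (101.9). Release and look.

Request:
carry_out([
  {"dp":[0,0,0],"delta_rot":[0,0,0],"jaw":44},
  {"dp":[0,0,0],"delta_rot":[0,0,0],"jaw":46},
  {"dp":[0,0,0],"delta_rot":[0,0,0],"jaw":50},
  {"dp":[0,0,0],"delta_rot":[0,0,0],"jaw":50},
])

```text
time: 24.45
tool_pos: [597.7, -192.8, 100.1]
tool_rot: [1.0, -0.001, -0.0, -0.0]
wrist_force: [-0.2, 0.6, -0.9]
gripper_width: 50.1
```

Request:
carry_out([
  {"dp":[0,0,20],"delta_rot":[0,0,0],"jaw":60},
  {"dp":[0,0,40],"delta_rot":[0,0,0],"jaw":75},
  {"dp":[-20,10,35],"delta_rot":[0,0,0],"jaw":85},
  {"dp":[-30,30,5],"delta_rot":[0,0,0],"jaw":85},
  {"dp":[-30,35,0],"delta_rot":[0,0,0],"jaw":85},
  {"dp":[-30,35,0],"delta_rot":[0,0,0],"jaw":85},
  {"dp":[-20,35,0],"delta_rot":[0,0,0],"jaw":85},
  {"dp":[0,0,0],"delta_rot":[0,0,0],"jaw":85},
  {"dp":[0,0,0],"delta_rot":[0,0,0],"jaw":85},
  {"dp":[0,0,0],"delta_rot":[0,0,0],"jaw":85},
])

```text
time: 25.45
tool_pos: [468.3, -48.2, 200.4]
tool_rot: [1.0, -0.001, 0.0, 0.0]
wrist_force: [-0.4, 0.6, 0.0]
gripper_width: 84.9
```

```bash
python3 -c "
from h import *
c,im=snap('w21')
S=cams.get_image('scene')[:,:,::-1];D=cams.get_image('side')[:,:,::-1]
f=lambda a:cv2.resize(a,None,fx=3,fy=3,interpolation=cv2.INTER_CUBIC)
cv2.imwrite('pics/x21.png',np.hstack([f(S[190:290,150:260]),f(D[200:300,270:370])]))
"
```

```text
t 25.45 tcp [468.3 -48.2 200.4] q [ 0.2  0.1 -0.2  0.  -1.3  1.3] f [-0.4  0.6  0. ] w 84.93509623134435
```

View pics/x21.png

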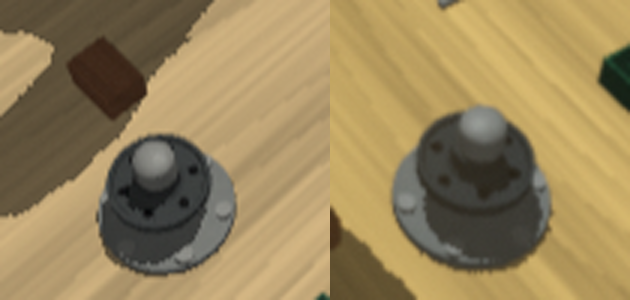

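View pics/w21.png

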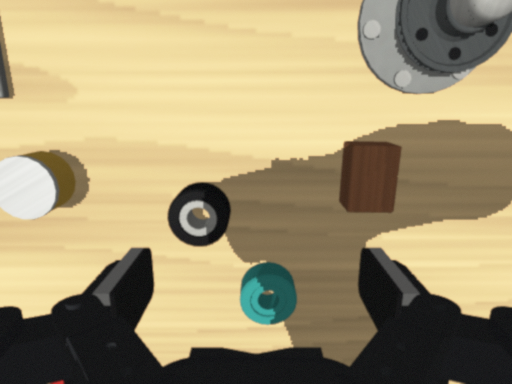

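Run:
```python
from h import *
c,im=load('w21')
cv2.imwrite('pics/z21.png',cv2.resize(im[175:255,160:240],None,fx=7,fy=7,interpolation=cv2.INTER_CUBIC))
X=(432,2)
a=np.linspace(0,6.28,90)
for R,z in((28,0),(28,30),(10.5,30)):
  q=np.array([proj(c,(X[0]+R*np.cos(t),X[1]+R*np.sin(t),z)) for t in a]);print(R,z,q.min(0),q.max(0))
```

```text
28 0 [176.83896926 179.92187836] [233.60962952 234.03948206]
28 30 [169.54932342 187.62168807] [231.58821082 246.26947795]
10.5 30 [188.97592976 206.56075717] [212.23463857 228.54273255]
```

View pics/z21.png

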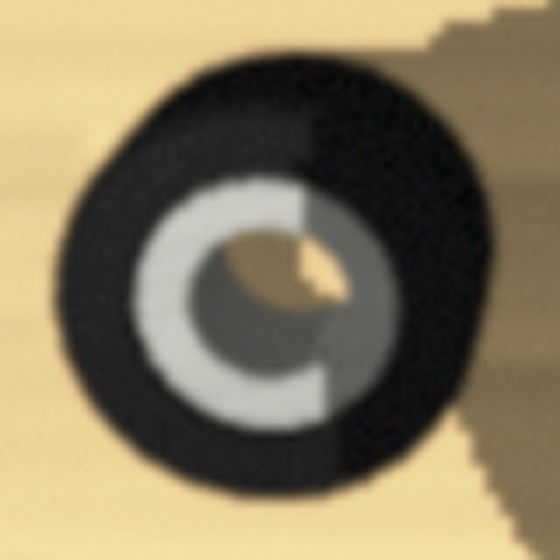

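Request:
carry_out([
  {"dp":[-18.3,26,0],"delta_rot":[0,0,0],"jaw":85},
  {"dp":[-19,26,-20],"delta_rot":[0,0,0],"jaw":85},
  {"dp":[0,0,-35],"delta_rot":[0,0,0],"jaw":85},
  {"dp":[0,0,-35],"delta_rot":[0,0,0],"jaw":85},
  {"dp":[0,0,-30],"delta_rot":[0,0,0],"jaw":85},
  {"dp":[0,0,0],"delta_rot":[0,0,0],"jaw":85},
  {"dp":[0,0,0],"delta_rot":[0,0,0],"jaw":85},
  {"dp":[0,0,0],"delta_rot":[0,0,0],"jaw":85},
])

```text
time: 26.4
tool_pos: [432.1, 4.2, 82.1]
tool_rot: [1.0, -0.001, 0.001, -0.0]
wrist_force: [0.1, -0.4, -0.9]
gripper_width: 85.0
```

```bash
python3 -c "
from h import *
c,im=snap('w22')
X=(431,3.8)
a=np.linspace(0,6.28,90)
for R,z in((28,0),(28,30),(10.5,30)):
  q=np.array([proj(c,(X[0]+R*np.cos(t),X[1]+R*np.sin(t),z)) for t in a]);print(R,z,q.min(0),q.max(0))
"
```

```text
t 26.4 tcp [432.1   4.2  82.1] q [ 0.4  0.2 -0.5  0.  -0.9  1.2] f [ 0.1 -0.4 -0.9] w 84.99188777330565
28 0 [212.6 167.7] [301.5 252.3]
28 30 [206.  178.5] [308.5 274.7]
10.5 30 [238.1 210.2] [276.5 246.2]
```

View pics/w22.png

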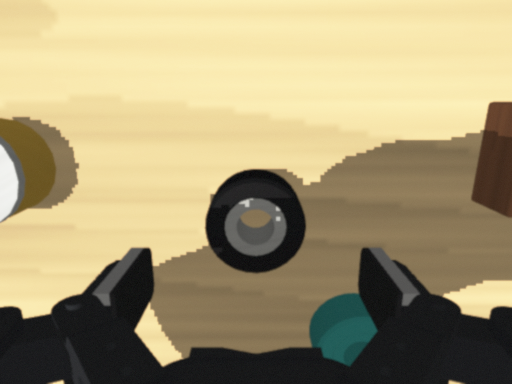

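Request:
carry_out([
  {"dp":[-0.3,0.5,-20],"delta_rot":[0,0,0],"jaw":85},
  {"dp":[0,0,-20],"delta_rot":[0,0,0],"jaw":80},
  {"dp":[0,0,-10],"delta_rot":[0,0,0],"jaw":75},
  {"dp":[0,0,0],"delta_rot":[0,0,0],"jaw":68},
  {"dp":[0,0,0],"delta_rot":[0,0,0],"jaw":64},
  {"dp":[0,0,0],"delta_rot":[0,0,0],"jaw":50},
  {"dp":[0,0,0],"delta_rot":[0,0,0],"jaw":50},
  {"dp":[0,0,0],"delta_rot":[0,0,0],"jaw":50},
  {"dp":[0,0,0],"delta_rot":[0,0,0],"jaw":50},
  {"dp":[0,0,0],"delta_rot":[0,0,0],"jaw":50},
], newtons=50)

```text
time: 27.45
tool_pos: [431.2, 4.8, 32.2]
tool_rot: [1.0, -0.001, 0.001, -0.0]
wrist_force: [-3.7, -0.3, 8.8]
gripper_width: 54.7
```

```bash
python3 -c "
from h import *
c,im=snap('w23')
X=(431.3,4.2)
a=np.linspace(0,6.28,90)
for R,z in((28,0),(28,30),(10.5,30)):
  q=np.array([proj(c,(X[0]+R*np.cos(t),X[1]+R*np.sin(t),z)) for t in a]);print(R,z,q.min(0),q.max(0))
"
```

```text
t 27.45 tcp [431.2   4.8  32.2] q [ 0.4  0.2 -0.5  0.  -0.8  1.2] f [-3.7 -0.3  8.8] w 54.73317336326355
28 0 [200.7 185.4] [314.9 291.6]
28 30 [189.4 204. ] [327.2 329.1]
10.5 30 [232.4 246. ] [284.1 292.8]
```

View pics/w23.png

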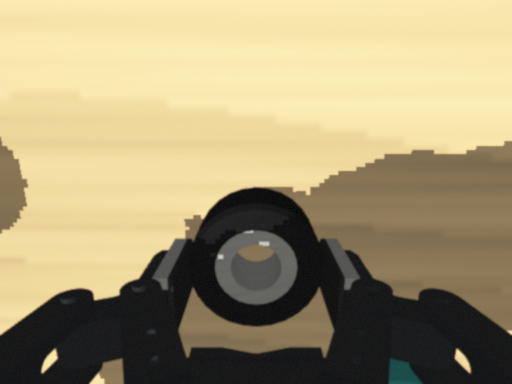

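Request:
carry_out([
  {"dp":[0,0,15],"delta_rot":[0,0,0],"jaw":50},
  {"dp":[0,0,40],"delta_rot":[0,0,0],"jaw":50},
  {"dp":[0,0,45],"delta_rot":[0,0,0],"jaw":50},
  {"dp":[0,0,45],"delta_rot":[0,0,0],"jaw":50},
  {"dp":[15,33,10],"delta_rot":[0,0,0],"jaw":50},
  {"dp":[15,36,0],"delta_rot":[0,0,0],"jaw":50},
  {"dp":[15,36,0],"delta_rot":[0,0,0],"jaw":50},
  {"dp":[15,36,0],"delta_rot":[0,0,0],"jaw":50},
  {"dp":[15,36,0],"delta_rot":[0,0,0],"jaw":50},
  {"dp":[14,36,0],"delta_rot":[0,0,0],"jaw":50},
])

```text
time: 28.5
tool_pos: [519.6, 219.2, 186.1]
tool_rot: [1.0, -0.001, 0.0, -0.0]
wrist_force: [1.2, -0.1, -1.4]
gripper_width: 54.9
```

Request:
carry_out([
  {"dp":[0,0,0],"delta_rot":[0,0,0],"jaw":50},
  {"dp":[0,0,0],"delta_rot":[0,0,0],"jaw":50},
  {"dp":[0,0,0],"delta_rot":[0,0,0],"jaw":50},
  {"dp":[0,0,0],"delta_rot":[0,0,0],"jaw":50},
])

```text
time: 28.9
tool_pos: [519.0, 216.9, 186.0]
tool_rot: [1.0, -0.001, 0.0, -0.0]
wrist_force: [-0.2, -0.6, -1.5]
gripper_width: 54.2
```

```bash
python3 -c "
from h import *
c,im=snap('w24')
cv2.imwrite('pics/z24.png',cv2.resize(im[20:190,170:350],None,fx=3,fy=3,interpolation=cv2.INTER_CUBIC))
"
```

```text
t 28.9 tcp [519.  216.9 186. ] q [ 0.7  0.3  0.  -0.  -1.3  0.9] f [-0.2 -0.6 -1.5] w 54.15128628797165
```

View pics/w24.png

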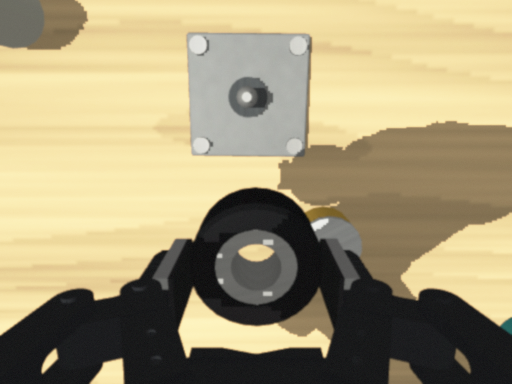

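View pics/z24.png

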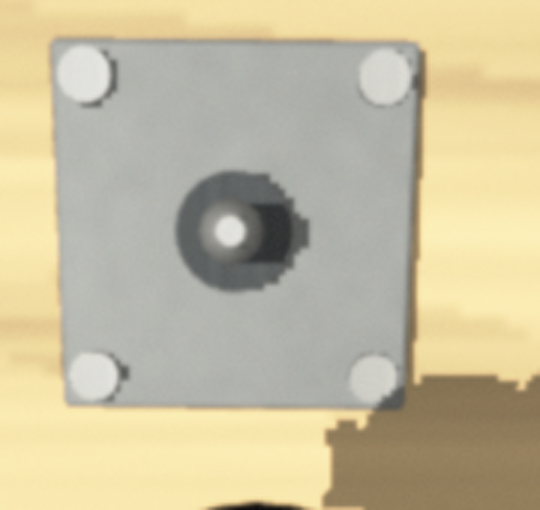

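Run:
```python
from h import *
np.set_printoptions(precision=1,suppress=True)
c,im=load('w24')
print(onplane(c,246.7,97,54))
B=np.array([onplane(c,170+u/3,20+v/3,14)[:2] for u,v in((85,73),(385,76),(374,378),(95,376))]);print(B,B.mean(0))
B=np.array([onplane(c,170+u/3,20+v/3,10)[:2] for u,v in((52,40),(420,44),(406,408),(67,404))]);print(B.mean(0))
print(onplane(c,256.5,267.5,186-32.2+30))
```

```text
[587.4 223.4  54. ]
[[628.1 262.5]
 [627.1 182.9]
 [547.  183.7]
 [547.8 263.5]] [587.5 223.2]
[587.3 222.8]
[520.2 216.9 183.8]
```

Request:
carry_out([
  {"dp":[22.5,2.1,0],"delta_rot":[0,0,0],"jaw":50},
  {"dp":[22.5,2.1,-15],"delta_rot":[0,0,0],"jaw":50},
  {"dp":[22.5,2.1,-30],"delta_rot":[0,0,0],"jaw":50},
  {"dp":[0,0,-35],"delta_rot":[0,0,0],"jaw":50},
  {"dp":[0,0,0],"delta_rot":[0,0,0],"jaw":50},
  {"dp":[0,0,0],"delta_rot":[0,0,0],"jaw":50},
  {"dp":[0,0,0],"delta_rot":[0,0,0],"jaw":50},
  {"dp":[0,0,0],"delta_rot":[0,0,0],"jaw":50},
  {"dp":[0,0,0],"delta_rot":[0,0,0],"jaw":50},
])

```text
time: 29.85
tool_pos: [587.2, 224.4, 107.3]
tool_rot: [1.0, -0.001, 0.001, -0.001]
wrist_force: [-0.5, 0.6, -1.5]
gripper_width: 54.7
```

```bash
python3 -c "
from h import *
c,im=snap('w25')
S=cams.get_image('scene')[:,:,::-1];D=cams.get_image('side')[:,:,::-1]
f=lambda a:cv2.resize(a,None,fx=3,fy=3,interpolation=cv2.INTER_CUBIC)
cv2.imwrite('pics/x25.png',np.hstack([f(S[100:200,255:365]),f(D[100:200,170:270])]))
"
```

```text
t 29.85 tcp [587.2 224.4 107.3] q [ 0.6  0.5  0.1  0.  -1.2  1. ] f [-0.5  0.6 -1.5] w 54.66777051721838
```

View pics/x25.png

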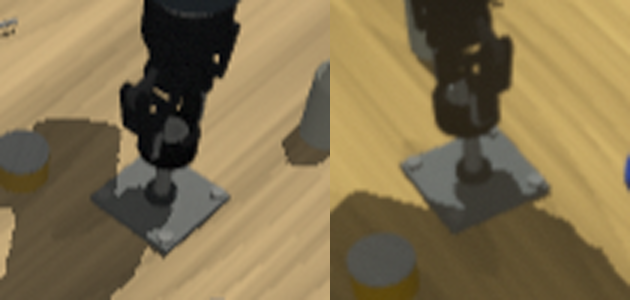

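View pics/w25.png

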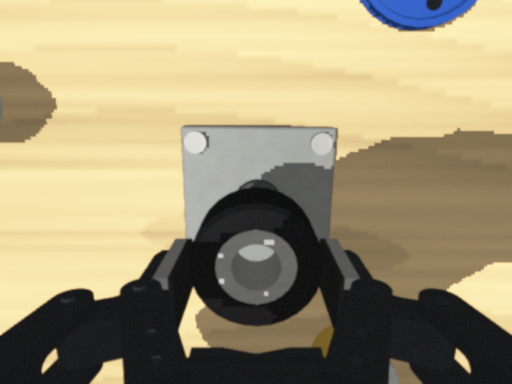

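Request:
carry_out([
  {"dp":[-0.3,-0.9,-8],"delta_rot":[0,0,0],"jaw":50},
  {"dp":[0,0,-8],"delta_rot":[0,0,0],"jaw":50},
  {"dp":[0,0,-8],"delta_rot":[0,0,0],"jaw":50},
  {"dp":[0,0,-6],"delta_rot":[0,0,0],"jaw":50},
  {"dp":[0,0,-6],"delta_rot":[0,0,0],"jaw":50},
  {"dp":[0,0,0],"delta_rot":[0,0,0],"jaw":50},
  {"dp":[0,0,0],"delta_rot":[0,0,0],"jaw":50},
])

```text
time: 30.7
tool_pos: [586.5, 223.1, 69.4]
tool_rot: [1.0, -0.001, -0.0, 0.0]
wrist_force: [-0.3, -0.4, -0.8]
gripper_width: 54.2
```

```bash
python3 -c "
from h import *
c,im=snap('w26')"
```

```text
t 30.7 tcp [586.5 223.1  69.4] q [ 0.6  0.5  0.   0.  -1.1  1. ] f [-0.3 -0.4 -0.8] w 54.18013612606827
```

View pics/w26.png

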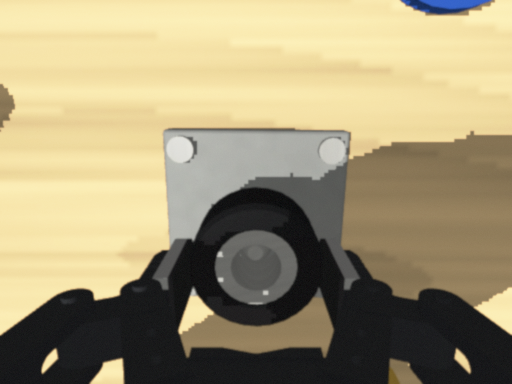

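Request:
carry_out([
  {"dp":[0,0,-6],"delta_rot":[0,0,0],"jaw":50},
  {"dp":[0,0,-5],"delta_rot":[0,0,0],"jaw":50},
  {"dp":[0,0,-4],"delta_rot":[0,0,0],"jaw":50},
  {"dp":[0,0,-2],"delta_rot":[0,0,0],"jaw":50},
  {"dp":[0,0,0],"delta_rot":[0,0,0],"jaw":50},
  {"dp":[0,0,0],"delta_rot":[0,0,0],"jaw":50},
])

```text
time: 31.35
tool_pos: [586.5, 223.1, 52.5]
tool_rot: [1.0, -0.001, 0.0, 0.0]
wrist_force: [0.1, 0.6, -1.3]
gripper_width: 54.3
```

Request:
carry_out([
  {"dp":[0,0,-1],"delta_rot":[0,0,0],"jaw":50},
  {"dp":[0,0,-1],"delta_rot":[0,0,0],"jaw":50},
  {"dp":[0,0,0],"delta_rot":[0,0,0],"jaw":50},
  {"dp":[0,0,0],"delta_rot":[0,0,0],"jaw":50},
])

```text
time: 31.75
tool_pos: [586.4, 223.1, 50.5]
tool_rot: [1.0, -0.001, 0.0, 0.0]
wrist_force: [0.1, -0.3, -2.0]
gripper_width: 54.4
```

Request:
carry_out([
  {"dp":[0,0,-1],"delta_rot":[0,0,0],"jaw":50},
  {"dp":[0,0,-0.5],"delta_rot":[0,0,0],"jaw":50},
  {"dp":[0,0,0],"delta_rot":[0,0,0],"jaw":50},
  {"dp":[0,0,0],"delta_rot":[0,0,0],"jaw":50},
])

```text
time: 32.15
tool_pos: [586.5, 223.1, 50.3]
tool_rot: [1.0, -0.001, 0.0, -0.0]
wrist_force: [-3.2, -1.2, 6.2]
gripper_width: 54.7
```

Contact. Release and retreat.

Request:
carry_out([
  {"dp":[0,0,0],"delta_rot":[0,0,0],"jaw":62},
  {"dp":[0,0,0],"delta_rot":[0,0,0],"jaw":68},
  {"dp":[0,0,0],"delta_rot":[0,0,0],"jaw":72},
  {"dp":[0,0,0],"delta_rot":[0,0,0],"jaw":72},
])

```text
time: 32.55
tool_pos: [586.5, 223.1, 48.8]
tool_rot: [1.0, -0.001, -0.0, 0.0]
wrist_force: [0.5, -0.6, 0.3]
gripper_width: 72.2
```

Request:
carry_out([
  {"dp":[0,0,20],"delta_rot":[0,0,0],"jaw":72},
  {"dp":[0,0,40],"delta_rot":[0,0,0],"jaw":72},
  {"dp":[0,0,45],"delta_rot":[0,0,0],"jaw":72},
  {"dp":[-30,0,35],"delta_rot":[0,0,0],"jaw":72},
  {"dp":[-40,0,0],"delta_rot":[0,0,0],"jaw":72},
  {"dp":[-20,0,0],"delta_rot":[0,0,0],"jaw":72},
  {"dp":[0,0,0],"delta_rot":[0,0,0],"jaw":72},
  {"dp":[0,0,0],"delta_rot":[0,0,0],"jaw":72},
  {"dp":[0,0,0],"delta_rot":[0,0,0],"jaw":72},
  {"dp":[0,0,0],"delta_rot":[0,0,0],"jaw":72},
])

```text
time: 33.55
tool_pos: [497.1, 223.1, 188.5]
tool_rot: [1.0, -0.001, -0.0, 0.0]
wrist_force: [-0.5, -0.1, -0.5]
gripper_width: 72.2
```

```bash
python3 -c "
from h import *
c,im=snap('w27')
S=cams.get_image('scene')[:,:,::-1];D=cams.get_image('side')[:,:,::-1]
cv2.imwrite('pics/s27.png',S);cv2.imwrite('pics/d27.png',D)
f=lambda a:cv2.resize(a,None,fx=2.4,fy=2.4,interpolation=cv2.INTER_CUBIC)
cv2.imwrite('pics/x27.png',np.vstack([np.hstack([f(S[110:210,255:365]),f(D[100:200,170:270])]),np.hstack([f(S[190:290,150:260]),f(D[200:300,270:370])])]))
"
```

```text
t 33.55 tcp [497.1 223.1 188.5] q [ 0.7  0.3 -0.   0.  -1.3  0.9] f [-0.5 -0.1 -0.5] w 72.24427018180965
```

View pics/x27.png

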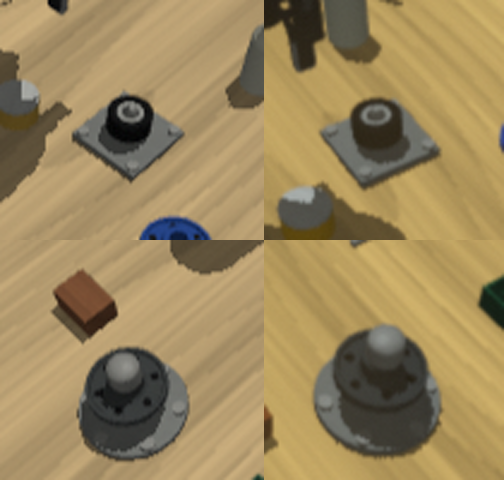

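View pics/w27.png

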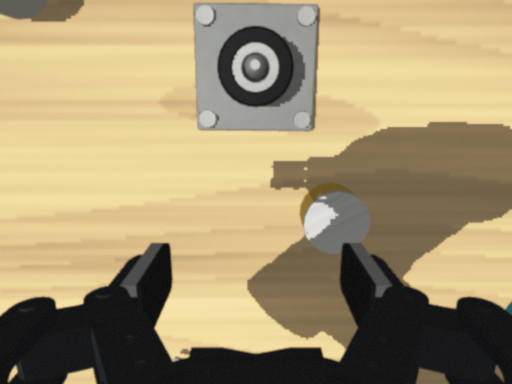

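View pics/s27.png

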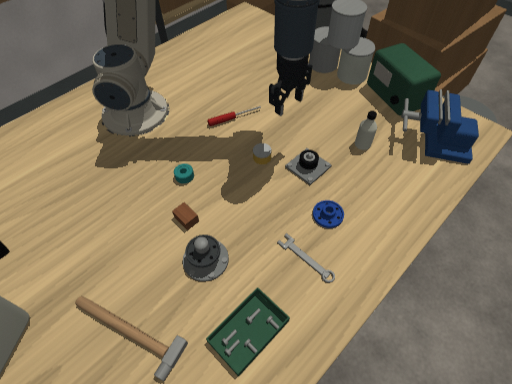

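```bash
python3 -c "
from h import *
for n in ('scene','side'):
  c=cams.calibration(n)
  print(n,'cap ctr/top',proj(c,(597.6,-192.8,86)),proj(c,(597.6,-192.8,100)),'roller top',proj(c,(587.4,223.2,48)))
order.job_done(); print(r.read_state()['time'])"
```

```text
scene cap ctr/top (np.float64(201.32767955847612), np.float64(243.39014973890164)) (np.float64(200.47866756967468), np.float64(240.5664512752567)) roller top (np.float64(309.48879616522703), np.float64(155.66005241112506))
side cap ctr/top (np.float64(319.84764066820435), np.float64(242.7772478747505)) (np.float64(320.4865196538831), np.float64(238.69965149823656)) roller top (np.float64(216.31974919221426), np.float64(146.25610534628356))
the job is handed in; nothing more can be done
the job is handed in; nothing more can be done
```

I stacked the sleeve, the pulley (hub up) and the domed cap (open side down) on the tall spindle in that order. Then I put the roller on the short stud and handed the job in. It took about 34 s of the 109 s. The hand-in gives no verdict, so what follows are my own checks.

- **Heights:** The pulley, cap and roller each met light resistance (under 10 N) within about 0.5 mm of their expected height. The sleeve was released about 1 mm high, without feeling contact, and dropped onto its seat. The wrist picture afterwards shows it down, and the pulley resting on it came out at the right height.
- **Position and tilt:** The last pictures from all three cameras show the stack upright, with no visible tilt. The stud's tip appears centred in the roller's bore, and the gripper is open and clear. The expected positions of the cap and roller project to within about 2–3 pixels of where they appear in the scene and side pictures.
- **Bystanders:** The grease tin, wood offcut, spanner and oil bottle, and the blue and turquoise look-alikes, appear where they started. I judged this by eye from the scene picture only.

Two readings disagreed slightly. The gripper opening read 1–3 mm less than the parts' listed diameters, and the fitted circles came out about 1 mm small. Neither affected the fits.

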